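# Fetch a guide roller from the back of a tip-out bin

## Task

The strapping machine needs a new guide roller: tip the bin of the bench cabinet forward until it rests on its stop, take the guide roller (the small grooved wheel in a forked bracket) out of the back of the bin and stand it on its base plate in the flat tray on the bench; set it down, do not drop it. Then tip the bin back until it is fully shut. The angle bracket stays in the bin, and the other things on the bench are to be left where they are.

Things in the scene. Friction and masses are not known exactly. Their poses are not given: they have to be found in the camera images.
- cabinet: Grey steel case of one tip-out bin, fixed, 310 mm wide (y), 240 high, 4 mm sheet. Origin on the bench under the middle of the hinge axis; +x to its back, away from its front and the robot; z up. Back at x = 170. The roof starts at x = 45. The sides start at x = -12 up to z = 105, at x = 45 above that. The front is open: the bin closes it.
- bin (a joint): Forward tilt of the bin (rad): 0 = fully shut, 0.70 = fully tipped, resting on its stop. Slightly damped. It stays shut by its own weight; its balance point is at 0.1 to 0.35 rad, by what is in it: tipped further it sinks onto the stop by itself and stays there; pushed back past it, it sinks shut. 2 to 12 N at the handle moves it.
- bin_hinge (a point): Middle of the hinge axis (along y), 45 mm above the bench. Its frame turns with the bin: shut, its axes are the cabinet's; tipped, its z leans to the front, its x rises. In it (mm) the steel bin's floor is at z = 6, the front wall at x = -24 to -20, z = -20 to 175, the back wall at x = 125, 62 high; inside width 288. Sides: 172 high at the front wall, 82 at x = 30, 62 at the back.
- bin_back (a point): Middle of the floor of the bin's back part, at x = 86, y = 0, z = 6 mm in the bin_hinge frame, same axes. A cross divider, 30 mm high above the floor, closes this part off 39 mm in front of the point (4 mm thick); a middle divider (4 mm thick, 40 mm high) along x splits it into a left and a right compartment, each 78 (x) x 142 mm (y). In front of the cross divider lie old bolts, not part of the job.
- bin_handle (a point): Middle of the grip of the bow handle on the bin's front wall: dark steel bar, 10 mm thick, 120 mm long along y, with 35 mm free between it and the wall, so that a finger hooks in behind it from above. At x = -64, y = 0, z = 150 mm in the bin_hinge frame, same axes: 195 mm above the bench when shut, about 120 mm when fully tipped.
- roller: Guide roller: white grooved wheel, 30 mm across, between the two ears of a forked steel bracket, 0.12 to 0.24 kg. Base 50 (x) x 36 (y) x 5 mm; ears flat outside, 36 mm across y, 44 mm wide (x) up to 30 mm, then rounded, 53 high. Origin: centre of the underside, z up the ears. Stands in the left or right back compartment, its y nearly along the bin's; it may slide to the cross divider when the bin tips.
- angle: Angle bracket of steel in the other back compartment: base 50 (x) x 36 (y) x 5 mm, an upright plate 53 mm high at its back edge and a 5 mm gusset. Origin: centre of its underside, z up. No roller. It stays in the bin.
- tray: Flat black open tray, loose on the bench, 0.9 kg, 220 (x) x 170 (y) x 35 mm outside, walls and floor 4 mm thick. Origin: centre of its underside, z up.
- oiler: White plastic oil bottle, 52 mm diameter, 130 mm high, standing to the right of the cabinet. Origin at the centre of its underside.
- wrench: Dark open-end wrench, about 170 mm long, lying flat on the bench, in front of the cabinet or to its right. Origin near its middle, long axis x.
- carton: Small brown carton, 130 x 100 x 70 mm, standing on the bench behind the tray. Origin at the centre of its underside.
There are look-alikes about, which are no part of the job. Leave any red look-alike of the roller alone.

How it is judged:
By the outcome, as a careful person would: the job done as asked, in the order asked, and still so for the second after the job is handed in, with the robot touching nothing.
It also fails if it takes over 72 s, if anything falls off the work surface, if the arm or the gripper's body presses on something with over 40 N, if the wrist force passes 120 N, or if a joint passes its speed limit or range.

## Robot

A 6-joint arm with a two-finger parallel gripper is mounted at the origin on the work surface. World frame = base frame: x ahead of the robot, y to its left, z up, the work surface at z = 0. Lengths are in m, angles in rad, forces in N, time in s.
With the tool pointing down it reaches from about 0.35 to 0.8 m from the base axis. Payload 7.3 kg.
Tool frame: the origin (TCP) lies at the very end of the fingers, on their centre line; the grasp point (between the pads) lies 19 mm behind it; x points along the fingers, y is the direction in which the jaws open and shut, and the axes are right-handed (so a half turn about x gives the same grasp; the last joint's range is limited). The gripper opens to 85 mm and grips with 20 to 120 N. Pads are 22 mm wide; open, the fingers measure 114 mm over their backs; the gripper's body (76 mm by 85 mm) begins 54 mm behind the grasp point. The pads swing forward as they close: fully open they stand 13 mm farther back than shut.
Start: joints at [-1.306, 0.342, 1.524, -0, 1.275, -0.146], TCP at [0.21, -0.481, 0.231] pointing down, gripper open.
Joint ranges: [-2.53, 2.53], [-0.77, 2.02], [0.04, 2.7], [-1, 4.14], [0.28, 2.66], [-3.11, 3.11]. Speed limits (rad/s): [2.57, 2.57, 3.14, 3.14, 3.14, 3.14].

## Interface

Orientations are given as a rotation vector (axis times angle).
In Python, from plant import arm gives the robot as it stands. The module is installed in compiled form; this text tells all that it offers.
- The arm moves only by the tool move_arm, never from a script. Its argument "steps" is a list of rows, each a list of 7 numbers: the shift along the tool's x, y, z in mm, then the turn, a rotation vector about the tool's x, y, z in rad, then the closure, from -1 (fully open) to 1 (shut). A call has 1 to 8 rows; each row shifts and turns the commanded pose from where the row before left it, along the tool's axes as they then stand; what a row does not reach is not made up. A row lasts 1/8 s, in which the tool goes at most 62.5 mm and 10.7 degrees, less where a joint would pass 70% of its speed; a pose out of reach is approached as far as the arm can. A call is refused whole if a number of a shift passes 62.5 or a number of a turn 0.188, either way. A call with a gripper value outside its range is refused whole. The fingers move at their own pace and stop on an object; the grip force is fixed at half the most. Time passes only in rows, so rows that do not move let the fingers close. It gives the time, the measured TCP pose, the force and the opening at its end, in the units of the state.
- arm.get_state(): the state, without advancing time (a new reading comes with each control period).
- arm.read_camera(name): name is "scene" or "top" or "wrist"; returns a dict with "image" (480x640x3 uint8, red, green, blue), "fx", "fy", "cx", "cy" (pixels), "rvec" (rotation vector, rad) and "tvec" (3), from world to camera coordinates, as OpenCV has them. Camera axes: x right, y down, z forward; pixel columns grow to the right and rows downward; lengths in m; the calibration is good to about 2 mm. The wrist camera is an equidistant fisheye: a pixel r from the principal point sees the ray r / f radians off the axis. A picture is of the moment at which its call begins. There is no depth.
- arm.job_done(): hands the job in, once; it reports no verdict.
The state is a dict: "clock": time; "q": joint angles; "joint_velocities": joint speeds; "joint_torque": joint torques, N m; "tool_pos": TCP position; "tcp_rot": TCP orientation; "ft_force": force on the tool from outside, world axes, zero at the start; "moment": the same for the moment, N m; "opening": finger opening in m.
Only numpy, scipy, OpenCV 4.12 (cv2) and the standard library are available. Lean on these libraries where they do the work, as an engineer would, in place of code of your own. Each camera call takes 0.05 s, during which the arm holds its last target.

## Working session

There is one attempt and no reset: what is moved stays moved. The work goes in short steps, Python scripts to look and compute and a tool call to move; the robot and the scene stay as the last step left them, time stands still between calls to the robot, and variables do not carry over. Pictures are saved under pics/ and viewed, and the job is handed in when it is done.

Besides the shell and the picture viewer there is one more tool, called after "Call:" by a JSON object that holds its "fn" and its "kwargs", one argument or row to a line. move_arm: Moves the arm, as the interface text tells. Its arguments: {"type":"object","properties":{"steps":{"type":"array","items":{"type":"array","items":{"type":"number"}}}},"required":["steps"]}

```bash
mkdir -p pics
cat > h.py <<'E'
import numpy as np, cv2
from plant import arm
def cam(n,save=None):
    c=arm.read_camera(n)
    if save: cv2.imwrite('pics/'+save,c['image'][:,:,::-1])
    return c
def ray(c,u,v,fish=False):
    R=cv2.Rodrigues(np.array(c['rvec'],float))[0];t=np.array(c['tvec'],float)
    x=(u-c['cx'])/c['fx'];y=(v-c['cy'])/c['fy']
    if fish:
        th=np.hypot(x,y);d=np.array([x/th*np.sin(th),y/th*np.sin(th),np.cos(th)]) if th>1e-9 else np.array([0,0,1.])
    else: d=np.array([x,y,1.])
    d=R.T@d;return -R.T@t,d/np.linalg.norm(d)
def onz(c,u,v,z,fish=False):
    o,d=ray(c,u,v,fish);return o+d*(z-o[2])/d[2]
def proj(c,p):
    R=cv2.Rodrigues(np.array(c['rvec'],float))[0];q=R@np.array(p)+np.array(c['tvec'])
    return c['fx']*q[0]/q[2]+c['cx'],c['fy']*q[1]/q[2]+c['cy']
def projf(c,p):
    R=cv2.Rodrigues(np.array(c['rvec'],float))[0];q=R@np.array(p)+np.array(c['tvec'])
    r=np.hypot(q[0],q[1]);th=np.arctan2(r,q[2]);return c['fx']*th*q[0]/r+c['cx'],c['fy']*th*q[1]/r+c['cy']
E
python3 - <<'E'
from h import *
for n in ['scene','top','wrist']:
    c=cam(n,n+'0.png'); o,d=ray(c,c['cx']+.01,c['cy']);print(n,c['fx'],c['cx'],c['cy'],o,d)
s=arm.get_state();print(s)
E
```

```text
scene 556.4693140617438 320.4942229975526 238.9473199461072 [ 0.1038085  -0.32635367  1.28304724] [ 0.37112468  0.22180665 -0.90170299]
top 485.6821401526689 317.52337271482367 235.7892591288211 [ 0.48065949 -0.01128785  1.32494872] [ 0.07782514 -0.02220761 -0.99671965]
wrist 371.64829954431775 323.33041143801285 239.7899039038512 [ 0.28312129 -0.44966817  0.37310781] [-0.28669493 -0.12436155 -0.9499159 ]
{'clock': 0.15, 'q': array([-1.30600750e+00,  3.42539840e-01,  1.52478786e+00,  9.00842152e-06,
        1.27539987e+00, -1.46023589e-01]), 'joint_velocities': array([ 0.00039903, -0.00198344, -0.00324558, -0.00057886,  0.00105314,
       -0.00020351]), 'joint_torque': array([ 1.99974114e-03, -4.33907318e+01, -2.46147591e+01, -6.20725837e-05,
        5.66134608e-03,  4.10241995e-06]), 'tool_pos': array([ 0.20959435, -0.48102482,  0.23080086]), 'tcp_rot': array([ 1.99561742,  0.41694117, -1.9957372 ]), 'ft_force': array([-0.33323377,  0.41253836,  0.15898091]), 'moment': array([-0.00849024, -0.01010833, -0.03681756]), 'opening': 0.08565164386227792}
```

View pics/scene0.png

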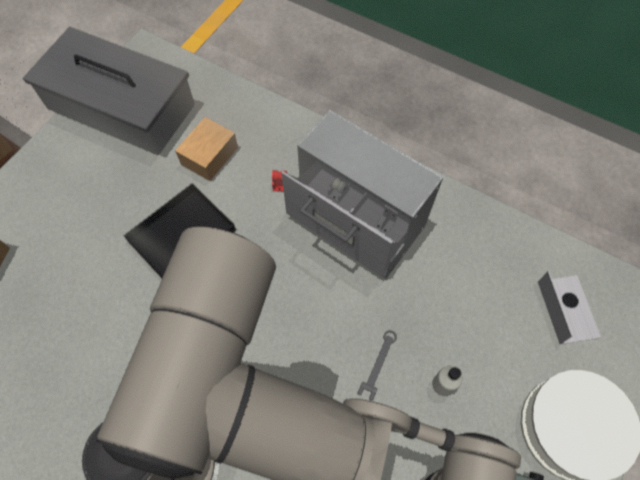

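View pics/top0.png

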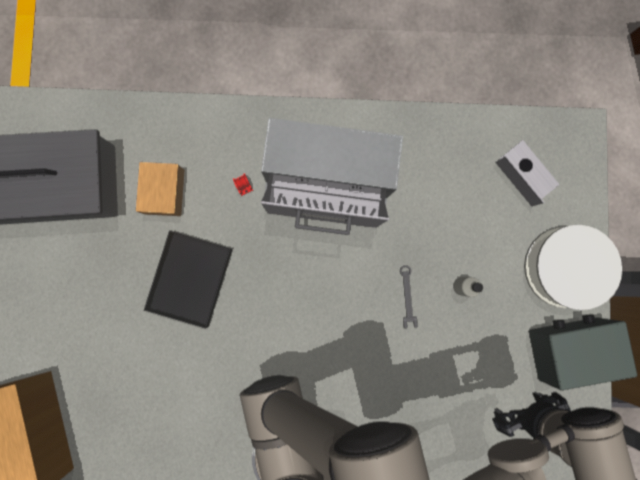

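View pics/wrist0.png

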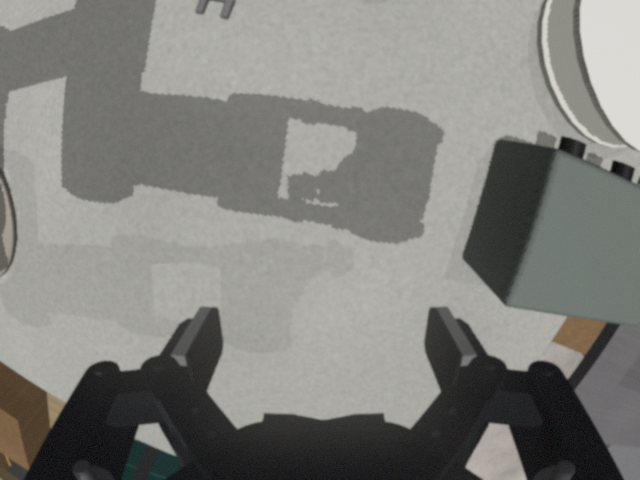

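Top view: cabinet with roof corners about (271,120)/(400,138), handle at about (323,222), tray at (188,279), carton (159,188), red look-alike (243,184), wrench (407,297), oiler (470,287). Scene view shows the bin's contents at (338,185) and (388,215).

Run:
```python
from h import *
a=cv2.imread('pics/scene0.png');b=cv2.imread('pics/top0.png')
cv2.imwrite('pics/c1.png',cv2.resize(a[100:290,260:450],None,fx=3.1,fy=3.1,interpolation=cv2.INTER_CUBIC))
cv2.imwrite('pics/c2.png',cv2.resize(b[105:265,240:420],None,fx=3.7,fy=3.7,interpolation=cv2.INTER_CUBIC))
```

```text
(no output)
```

View pics/c1.png

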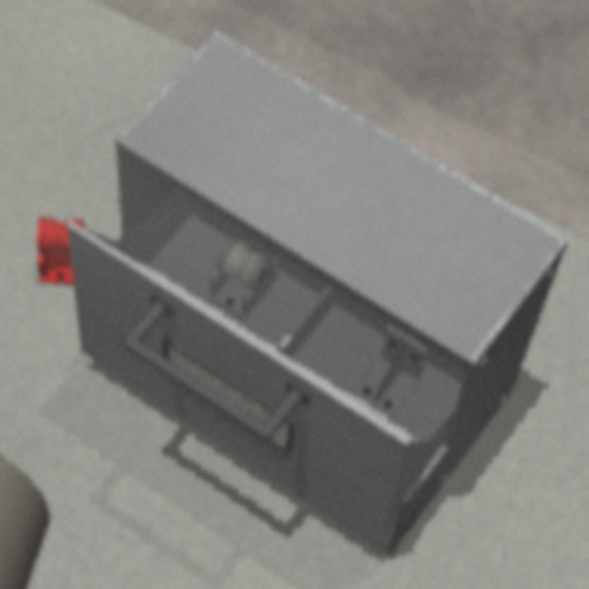

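View pics/c2.png

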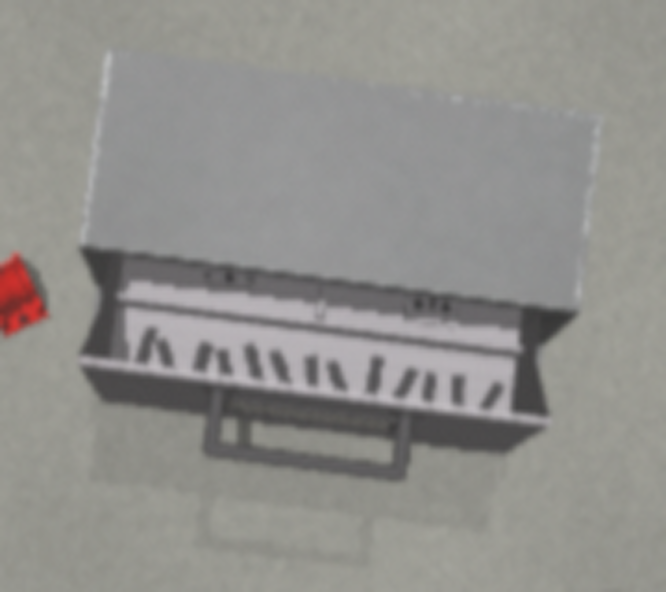

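Run:
```python
from h import *
c=cam('top');s=cam('scene')
P=np.array([onz(c,240+u/3.7,105+v/3.7,.24) for u,v in [(108,52),(600,118),(80,247),(578,308)]])
L=np.array([[170,155],[170,-155],[45,155],[45,-155]])/1000.
print(P)
P2=np.array([onz(s,260+u/3.1,100+v/3.1,.24) for u,v in [(218,32),(567,243),(118,143),(475,362)]])
print(P2)
for Q in (P,P2,(P+P2)/2):
    A=Q[:,:2];a0=A.mean(0);l0=L.mean(0);H=(L-l0).T@(A-a0)
    th=np.arctan2(H[0,1]-H[1,0],H[0,0]+H[1,1]);R=np.array([[np.cos(th),-np.sin(th)],[np.sin(th),np.cos(th)]])
    t=a0-R@l0;print(th,t,np.abs(A-(L@R.T+t)).max())
h=[onz(c,240+u/3.7,105+v/3.7,.195) for u,v in [(207,450),(405,470)]];print(h,np.mean(h,0))
h=[onz(s,260+u/3.1,100+v/3.1,.195) for u,v in [(133,342),(268,428)]];print(h,np.mean(h,0))
def mask_rect(c,z,box,lo,hi):
    im=c['image'];m=((im>=lo)&(im<=hi)).all(2).astype(np.uint8);mm=np.zeros_like(m);x0,y0,x1,y1=box;mm[y0:y1,x0:x1]=m[y0:y1,x0:x1]
    cs,_=cv2.findContours(mm,cv2.RETR_EXTERNAL,cv2.CHAIN_APPROX_NONE);k=max(cs,key=cv2.contourArea)
    b=cv2.boxPoints(cv2.minAreaRect(k));return b,np.array([onz(c,u,v,z) for u,v in b])
b,p=mask_rect(c,.035,(130,215,245,340),0,70);print('tray',b,p.round(3),p.mean(0))
for n,u,v,z in [('red',243,184,.03),('oil',470,287,.1),('w1',405,270,0),('w2',410,325,0),('cart',140,164,.07),('c2',179,165,.07),('c3',177,212,.07),('c4',138,211,.07)]: print(n,onz(c,u,v,z).round(3))
```

```text
[[ 0.82853502  0.08247159  0.24      ]
 [ 0.79818405 -0.22232069  0.24      ]
 [ 0.7063745   0.09501021  0.24      ]
 [ 0.67903154 -0.21066402  0.24      ]]
[[ 0.83107404  0.08173975  0.24      ]
 [ 0.79737    -0.2245107   0.24      ]
 [ 0.70665795  0.09313448  0.24      ]
 [ 0.67873456 -0.21164183  0.24      ]]
-0.09501248607886009 [ 0.64601613 -0.05367725] 0.0029231549730066586
-0.10037796838687692 [ 0.64650026 -0.05454705] 0.0029932935252914294
-0.09769832083175739 [ 0.64625784 -0.05411178] 0.0029589608528941547
[array([0.58877367, 0.01456403, 0.195     ]), array([ 0.58004481, -0.11087782,  0.195     ])] [ 0.58440924 -0.04815689  0.195     ]
[array([0.59210072, 0.01110414, 0.195     ]), array([ 0.58236647, -0.10593564,  0.195     ])] [ 0.58723359 -0.04741575  0.195     ]
tray [[144.11745 309.22424]
 [169.18861 228.99646]
 [232.16371 248.67615]
 [207.09254 328.90393]] [[0.375 0.407 0.035]
 [0.587 0.353 0.035]
 [0.54  0.185 0.035]
 [0.329 0.241 0.035]] [0.45770654 0.29659755 0.035     ]
red [0.715 0.164 0.03 ]
oil [ 0.458 -0.428  0.1  ]
w1 [ 0.498 -0.283  0.   ]
w2 [ 0.349 -0.299  0.   ]
cart [0.751 0.428 0.07 ]
c2 [0.752 0.327 0.07 ]
c3 [0.629 0.326 0.07 ]
c4 [0.628 0.426 0.07 ]
```

The white-wheeled roller is in the left compartment (scene 338,185). The right one (388,215) has no wheel, so it is the angle. The red one at (276,181) in the scene view is a decoy on the bench.

```bash
cat >> h.py <<'E'
from scipy.spatial.transform import Rotation as Ro
TH=-0.0977;T0=np.array([.6463,-.0541,0])
RC=Ro.from_euler('z',TH).as_matrix()
def cab(x,y,z): return T0+RC@(np.array([x,y,z])/1000)
def bink(a):
    # bin frame axes (world) at tilt a, forward: z leans to -x
    return RC@Ro.from_euler('y',-a).as_matrix()
def binp(x,y,z,a): return cab(0,0,45)+bink(a)@(np.array([x,y,z])/1000)
def tool(a,flip=1):
    # tool frame with x along -z of bin tilted by a, z_tool along flip*bin x
    B=bink(a);x=-B[:,2];z=flip*B[:,0];y=np.cross(z,x);return np.c_[x,y,z]
def rel(Pt,Rt,st=None):
    st=st or arm.get_state();R=Ro.from_rotvec(st['tcp_rot']).as_matrix()
    d=R.T@(np.array(Pt)-st['tool_pos'])*1000;r=Ro.from_matrix(R.T@Rt).as_rotvec();return d.round(1),r.round(3)
E
python3 - <<'E'
from h import *
s=arm.get_state();R=Ro.from_rotvec(s['tcp_rot']).as_matrix();print(R.round(3))
c=cam('wrist');o,d=ray(c,c['cx']+.01,c['cy'],True);print('cam in tool',R.T@(o-s['tool_pos']),R.T@d)
for f in (1,-1):
  print(f,rel(binp(-64,0,250,0),tool(0,f)))
E
```

```text
[[-0.     0.399 -0.917]
 [ 0.001 -0.917 -0.399]
 [-1.    -0.001 -0.   ]]
cam in tool [-0.14238272  0.00049341 -0.07995695] [9.49860225e-01 8.39832712e-04 3.12673708e-01]
1 (array([ -63.8, -248.4, -515. ]), array([-2.633e+00, -1.000e-03,  0.000e+00]))
-1 (array([ -63.8, -248.4, -515. ]), array([0.508, 0.   , 0.   ]))
```

Call:
{"fn": "move_arm", "kwargs": {
  "steps": [
    [-10,0,0,-0.188,0,0,1],
    [-10,0,0,-0.188,0,0,1],
    [-10,0,0,-0.188,0,0,1],
    [-10,0,0,-0.188,0,0,1],
    [-10,0,0,-0.188,0,0,1],
    [0,0,0,-0.188,0,0,1],
    [0,0,0,-0.188,0,0,1],
    [0,0,0,-0.188,0,0,1]
  ]
}}

```text
clock: 1.3
tool_pos: [0.2096, -0.4813, 0.2813]
tcp_rot: [0.951, 1.353, -0.95]
ft_force: [0.6, -0.4, -0.1]
opening: 0.0
```

Call:
{"fn": "move_arm", "kwargs": {
  "steps": [
    [0,0,0,-0.188,0,0,1],
    [0,0,0,-0.188,0,0,1],
    [0,0,0,-0.188,0,0,1],
    [0,0,0,-0.188,0,0,1],
    [0,0,0,-0.188,0,0,1],
    [0,0,0,-0.188,0,0,1],
    [0,0,0,0,0,0,1]
  ]
}}

```text
clock: 2.17
tool_pos: [0.2097, -0.4813, 0.2813]
tcp_rot: [0.084, 1.569, -0.084]
ft_force: [-0.4, -0.1, -0.9]
opening: -0.0002
```

Run:
```python
from h import *
s=arm.get_state();print(s['clock'],s['q'].round(3),s['tool_pos'],s['opening'])
print(rel(binp(-64+5+17.5,0,190,0),tool(0)))
```

```text
2.175 [-1.306  0.308  1.435  0.     1.399 -2.769] [ 0.20968175 -0.4812909   0.28125951] -0.00017754622432626877
(array([ 46.3, 471.1, 346.8]), array([-0.01, -0.  , -0.  ]))
```

Call:
{"fn": "move_arm", "kwargs": {
  "steps": [
    [0,47,35,0,0,0,1],
    [0,47,35,0,0,0,1],
    [0,47,35,0,0,0,1],
    [0,47,35,0,0,0,1],
    [0,47,35,0,0,0,1],
    [0,47,35,0,0,0,1],
    [0,47,35,0,0,0,1],
    [0,47,35,0,0,0,1]
  ]
}}

```text
clock: 3.18
tool_pos: [0.529, -0.1354, 0.2814]
tcp_rot: [0.086, 1.569, -0.087]
ft_force: [1.0, -0.2, 0.6]
opening: 0.0001
```

Call:
{"fn": "move_arm", "kwargs": {
  "steps": [
    [0,47,30,0,0,0,1],
    [0,47,30,0,0,0,1],
    [0,0,0,-0.01,0,0,1],
    [0,0,0,0,0,0,1]
  ]
}}

```text
clock: 3.68
tool_pos: [0.5971, -0.05, 0.2809]
tcp_rot: [0.076, 1.57, -0.077]
ft_force: [0.5, -0.5, -0.2]
opening: 0.0002
```

Run:
```python
from h import *
s=arm.get_state();print(s['clock'],s['q'].round(3),s['tool_pos'],s['opening'])
print(rel(binp(-64+5+17.5,0,190,0),tool(0)))
c=cam('wrist','w1.png'); 
for y in (60,-60): print(projf(c,binp(-64,y,150,0)),projf(c,binp(-22,y*2.4,175,0)))
cam('scene','s1.png')
```

```text
3.675 [-2.110e-01  4.530e-01  1.217e+00 -1.000e-03  1.473e+00 -1.684e+00] [ 0.59711738 -0.04997142  0.28093132] 0.00022064621218608428
(array([45.9,  0.7,  7.9]), array([-0.   , -0.001,  0.   ]))
(np.float64(417.1283784971869), np.float64(226.17706476601973)) (np.float64(533.5950272190258), np.float64(296.2491951906021))
(np.float64(233.13585954119853), np.float64(225.79185865890062)) (np.float64(115.75153190194288), np.float64(295.55922125303573))
```

View pics/w1.png

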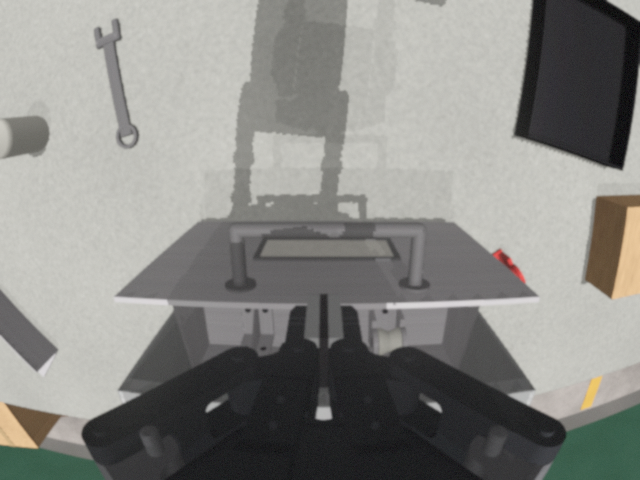

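View pics/s1.png

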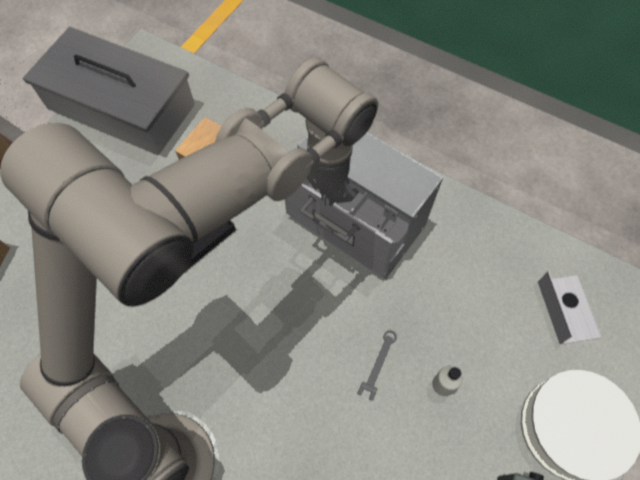

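Predicted handle and wall-corner pixels match the wrist view within about 4 px (bar ends seen at 421,227 and 232,228), so the cabinet pose is good. I'll hook in behind the bar from above.

Call:
{"fn": "move_arm", "kwargs": {
  "steps": [
    [0,0,8,0,0,0,1],
    [30,0,0,0,0,0,1],
    [30,0,0,0,0,0,1],
    [30,0,0,0,0,0,1],
    [18,0,0,0,0,0,1],
    [0,0,0,0,0,0,1]
  ]
}}

```text
clock: 4.53
tool_pos: [0.6047, -0.0513, 0.172]
tcp_rot: [0.077, 1.572, -0.076]
ft_force: [0.4, -0.3, 0.4]
opening: -0.0002
```

Run:
```python
from h import *
s=arm.get_state();print(s['clock'],s['q'].round(3),s['tool_pos'],s['opening'],s['ft_force'])
print(rel(binp(-41.5,0,125,0),tool(0)))
c=cam('wrist','w2.png'); 
# planned arc in tool-frame steps: finger fixed in bin frame
for n in (8,):
  a=np.linspace(0,.7,n+1)
  for i in range(n):
    p,q=binp(-47.,0,125,a[i]),binp(-47.,0,125,a[i+1]);print((tool(a[i]).T@(q-p)*1000).round(1),Ro.from_matrix(tool(a[i]).T@tool(a[i+1])).as_rotvec().round(4))
```

```text
4.525 [-0.211  0.542  1.371 -0.     1.232 -1.684] [ 0.60472938 -0.05128885  0.17201634] -0.0001956066069716003 [ 0.37004043 -0.31227477  0.37170123]
(array([2. , 1.3, 0.2]), array([ 0.   , -0.003, -0.   ]))
[  4.6  -0.  -10.7] [ 0.     -0.0875 -0.    ]
[  4.6  -0.  -10.7] [-0.     -0.0875 -0.    ]
[  4.6   0.  -10.7] [ 0.     -0.0875 -0.    ]
[  4.6   0.  -10.7] [-0.     -0.0875  0.    ]
[  4.6   0.  -10.7] [ 0.     -0.0875  0.    ]
[  4.6  -0.  -10.7] [-0.     -0.0875 -0.    ]
[  4.6  -0.  -10.7] [-0.     -0.0875  0.    ]
[  4.6   0.  -10.7] [-0.     -0.0875 -0.    ]
```

View pics/w2.png

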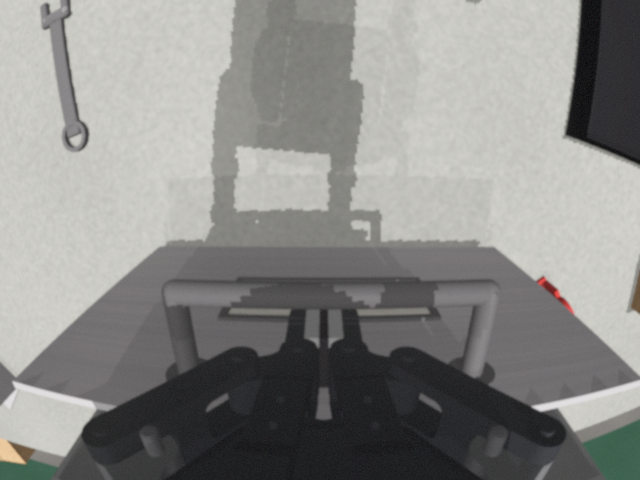

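Call:
{"fn": "move_arm", "kwargs": {
  "steps": [
    [0,0,-5.5,0,0,0,1],
    [2.5,0,-5.5,0,-0.044,0,1],
    [2.5,0,-5.5,0,-0.044,0,1],
    [2.5,0,-5.5,0,-0.044,0,1],
    [2.5,0,-5.5,0,-0.044,0,1],
    [2.5,0,-5.5,0,-0.044,0,1],
    [2.5,0,-5.5,0,-0.044,0,1],
    [2.5,0,-5.5,0,-0.044,0,1]
  ]
}}

```text
clock: 5.58
tool_pos: [0.5647, -0.0469, 0.1525]
tcp_rot: [0.06, 1.257, -0.083]
ft_force: [1.2, 0.9, 0.0]
opening: -0.0001
```

Run:
```python
from h import *
s=arm.get_state();print(s['clock'],s['q'].round(3),s['tool_pos'],s['opening'],s['ft_force'])
a=.308
print(rel(binp(-47,0,125,a),tool(a)))
c=cam('wrist','w3.png');
```

```text
5.575 [-0.243  0.348  1.806  0.071  0.68  -1.766] [ 0.56472282 -0.04689959  0.15251756] -7.985332168549677e-05 [1.2017738  0.88177155 0.01064112]
(array([ 2.3,  0.8, -1.6]), array([0.002, 0.004, 0.   ]))
```

View pics/w3.png

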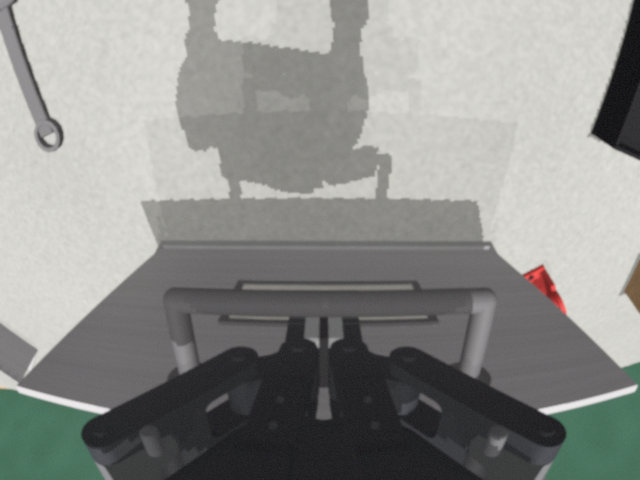

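Run:
```python
from h import *
def pose(a,b):
    t=tool(b);return binp(-64,0,150,a)+t@np.array([.023,0,.017]),t
A=np.linspace(.308,.70,9);Bb=np.clip(A,0,.42)*0+np.linspace(.308,.42,9)
s=arm.get_state();print(rel(*pose(.308,.308)))
p,t=pose(A[0],Bb[0])
for a,b in zip(A[1:],Bb[1:]):
    q,u=pose(a,b);print((t.T@(q-p)*1000).round(1),round(b-Bb[0],3));p,t=q,u
```

```text
(array([-0.3,  0.5,  0.6]), array([ 0.002,  0.003, -0.   ]))
[ 3.1 -0.  -6.9] 0.014
[ 3.3  0.  -6.8] 0.028
[ 3.6 -0.  -6.7] 0.042
[ 3.8  0.  -6.6] 0.056
[ 4.1  0.  -6.4] 0.07
[ 4.3  0.  -6.3] 0.084
[ 4.5 -0.  -6.1] 0.098
[ 4.7  0.  -5.9] 0.112
```

Call:
{"fn": "move_arm", "kwargs": {
  "steps": [
    [3,0,-7,0,-0.014,0,1],
    [3.5,0,-7,0,-0.014,0,1],
    [3.5,0,-6.5,0,-0.014,0,1],
    [4,0,-6.5,0,-0.014,0,1],
    [4,0,-6.5,0,-0.014,0,1],
    [4,0,-6.5,0,-0.014,0,1]
  ]
}}

```text
clock: 6.38
tool_pos: [0.5341, -0.0438, 0.1175]
tcp_rot: [0.056, 1.177, -0.084]
ft_force: [-2.1, -0.5, 0.7]
opening: 0.0002
```

Run:
```python
from h import *
s=arm.get_state();print(s['clock'],s['q'].round(3),s['tool_pos'],s['ft_force'])
c=cam('wrist','w4.png');cam('scene','s4.png')
```

```text
6.375 [-0.263  0.332  1.996  0.153  0.431 -1.864] [ 0.53414729 -0.04381844  0.11749981] [-2.07129107 -0.5459462   0.7409671 ]
```

View pics/w4.png

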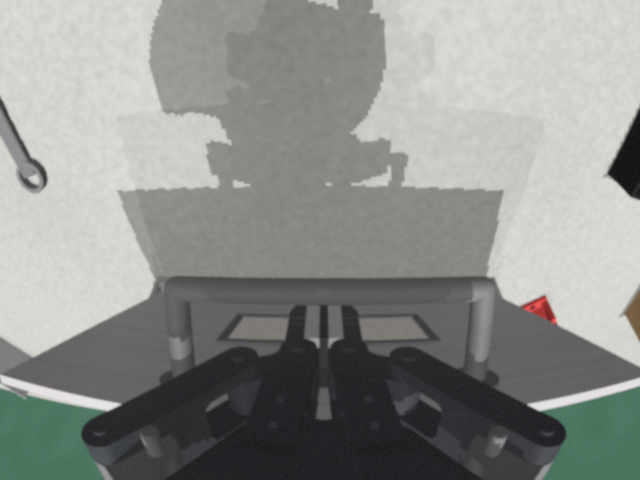

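View pics/s4.png

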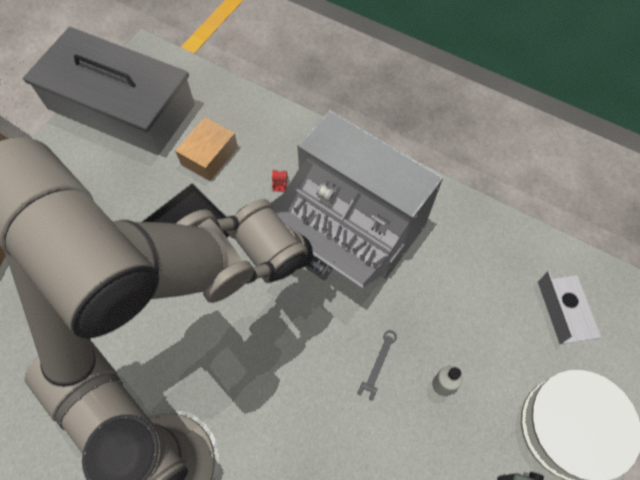

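Call:
{"fn": "move_arm", "kwargs": {
  "steps": [
    [4.5,0,-6,0,0.01,0,1],
    [4.5,0,-6,0,0.01,0,1],
    [1,0,-2,0,0,0,1],
    [0,0,0,0,0,0,1],
    [0,0,0,0,0,0,1]
  ]
}}

```text
clock: 7.1
tool_pos: [0.5268, -0.0434, 0.1034]
tcp_rot: [0.057, 1.194, -0.085]
ft_force: [5.5, 0.8, 1.5]
opening: -0.0001
```

Run:
```python
from h import *
s=arm.get_state();print(s['clock'],s['q'].round(3),s['tool_pos'],s['ft_force'])
c=cam('wrist','w5.png');k=cam('scene','s5.png')
for a in (.6,.65,.7):
  print(a,[np.round(projf(c,binp(-64,y,150,a))) for y in (60,-60)],[np.round(projf(c,binp(-22,y,175,a))) for y in (148,-148)],[np.round(proj(k,binp(-22,y,175,a)),1) for y in (146,-146)])
```

```text
7.1 [-0.264  0.35   2.015  0.153  0.409 -1.867] [ 0.5268054  -0.04338483  0.10337079] [5.50117867 0.83663997 1.46376338]
0.6 [array([487., 339.]), array([165., 338.])] [array([654., 421.]), array([ -6., 420.])] [array([257.5, 211.9]), array([364.1, 283.9])]
0.65 [array([486., 318.]), array([167., 317.])] [array([658., 403.]), array([-10., 402.])] [array([255.9, 215.2]), array([362.2, 287.2])]
0.7 [array([484., 297.]), array([169., 296.])] [array([661., 384.]), array([-12., 383.])] [array([254.5, 218.4]), array([360.3, 290.5])]
```

View pics/w5.png

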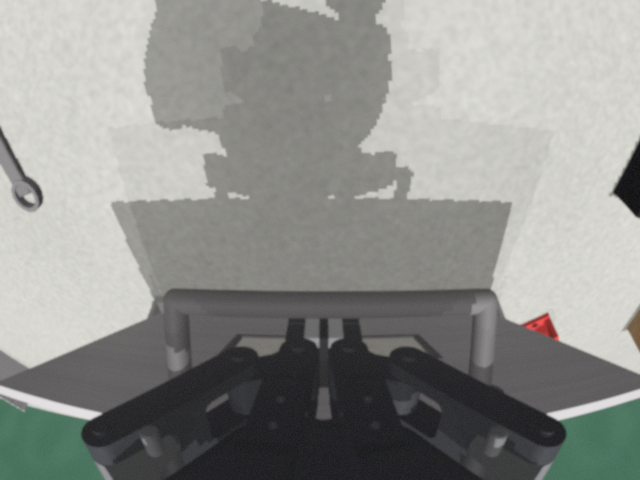

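View pics/s5.png

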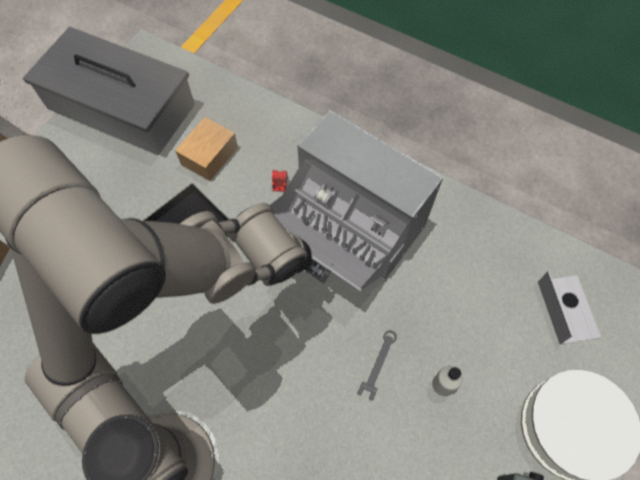

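Bar seen at row about 297, which matches a tilt of 0.70, and the handle pulls back with 5.5 N, so the bin is on its stop. I'll withdraw.

Call:
{"fn": "move_arm", "kwargs": {
  "steps": [
    [0,0,3,0,0,0,1],
    [-20,0,0,0,0,0,1],
    [-25,0,0,0,0,0,1],
    [-40,0,0,0,0.05,0,-1],
    [-40,0,15,0,0.05,0,-1],
    [-40,0,25,0,0,0,-1],
    [0,0,0,0,0,0,-1],
    [0,0,0,0,0,0,-1]
  ]
}}

```text
clock: 8.2
tool_pos: [0.5108, -0.0414, 0.2692]
tcp_rot: [0.063, 1.301, -0.082]
ft_force: [-0.1, 0.3, 0.1]
opening: 0.0855
```

Run:
```python
from h import *
s=arm.get_state();print(s['clock'],s['q'].round(3),s['tool_pos'],s['ft_force'],s['opening'])
c=cam('wrist','w6.png');k=cam('scene','s6.png')
print([np.round(proj(k,binp(-22,y,175,.7)),1) for y in (146,-146)])
print([np.round(projf(c,binp(x,y,6,.7)),1) for x,y in ((47,2),(47,144),(125,2),(125,144))])
cv2.imwrite('pics/s6c.png',cv2.resize(k['image'][150:300,240:440,::-1],None,fx=4,fy=4,interpolation=cv2.INTER_CUBIC))
```

```text
8.2 [-0.257  0.142  1.717  0.051  1.017 -1.753] [ 0.51081904 -0.04139393  0.26919446] [-0.05087203  0.27230767  0.05469704] 0.0855448726918411
[array([254.5, 218.4]), array([360.3, 290.5])]
[array([325.5, 300.1]), array([447.8, 298.2]), array([325.2, 368.3]), array([446.5, 364. ])]
```

View pics/w6.png

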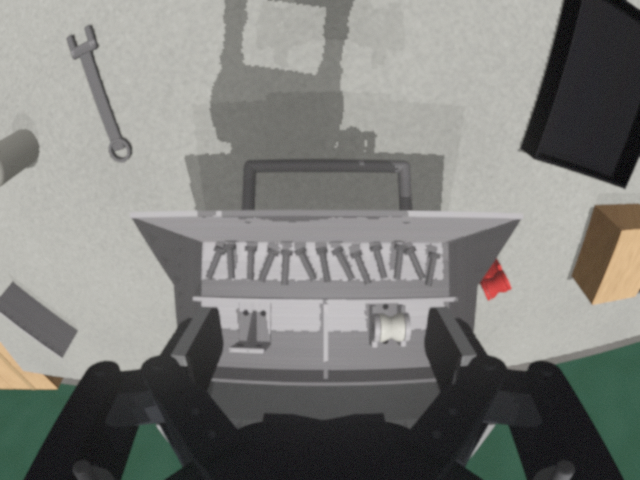

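View pics/s6c.png

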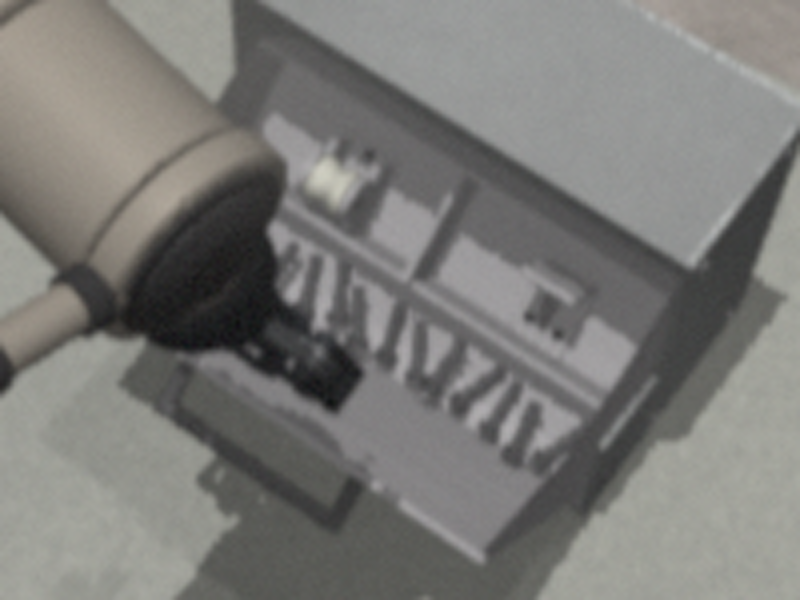

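Wrist view: the roller with its white wheel is at (390,325), the wheel-less angle at (253,325), and the red decoy outside at (495,280). I'll confirm on a crop and measure.

```bash
python3 - <<'E'
from h import *
c=cam('wrist')
cv2.imwrite('pics/w6c.png',cv2.resize(c['image'][285:365,310:450,::-1],None,fx=5.5,fy=5.5,interpolation=cv2.INTER_CUBIC))
def onbin(c,u,v,z,a=.7,fish=True):
    o,d=ray(c,u,v,fish);B=bink(a);O=cab(0,0,45);o2=B.T@(o-O)*1000;d2=B.T@d
    return o2+d2*(z-o2[2])/d2[2]
for u,v in ((366,346),(414,346),(368,305),(410,305)):
  print(u,v,onbin(c,u,v,6).round(1),onbin(c,u,v,30).round(1),onbin(c,u,v,59).round(1))
E
cat >> h.py <<'E'
def onbin(c,u,v,z,a=.7,fish=True):
    o,d=ray(c,u,v,fish);B=bink(a);O=cab(0,0,45);o2=B.T@(o-O)*1000;d2=B.T@d
    return o2+d2*(z-o2[2])/d2[2]
E
```

```text
366 346 [98.7 47.8  6. ] [94.6 45.  30. ] [89.6 41.5 59. ]
414 346 [100.5 103.4   6. ] [96.2 97.4 30. ] [91.1 90.1 59. ]
368 305 [52.  49.7  6. ] [50.6 46.8 30. ] [48.8 43.2 59. ]
410 305 [52.9 98.1  6. ] [51.4 92.3 30. ] [49.6 85.4 59. ]
```

View pics/w6c.png

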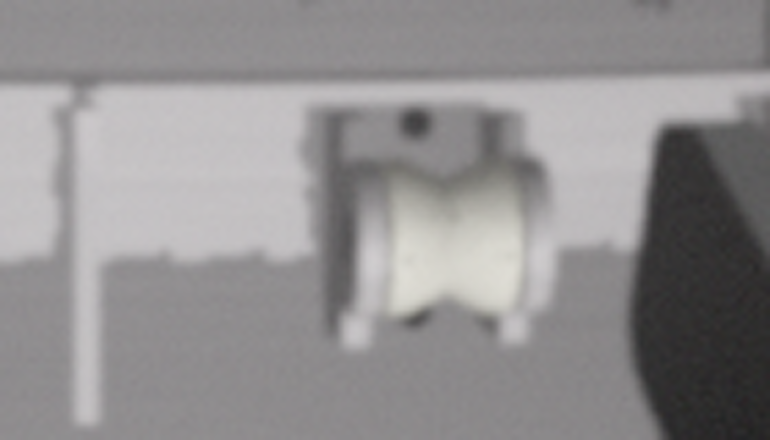

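Run:
```python
from h import *
c=cam('wrist')
f=lambda u,v,z:print((u,v),z,onbin(c,310+u/5.5,285+v/5.5,z).round(1))
f(340,105,11);f(523,108,11);f(355,165,50);f(550,165,50);f(355,165,59);f(550,165,59)
f(340,347,11);f(370,347,11);f(500,345,11);f(530,345,11);f(455,215,53)
```

```text
(340, 105) 11 [51.1 53.3 11. ]
(523, 108) 11 [52.3 91.2 11. ]
(355, 165) 50 [59.9 50.9 50. ]
(550, 165) 50 [60.7 87.6 50. ]
(355, 165) 59 [59.1 49.7 59. ]
(550, 165) 59 [59.9 85.4 59. ]
(340, 347) 11 [100.7  53.7  11. ]
(370, 347) 11 [100.9  59.9  11. ]
(500, 345) 11 [101.3  86.9  11. ]
(530, 345) 11 [101.5  93.2  11. ]
(455, 215) 53 [69.2 69.1 53. ]
```

```bash
cat >> h.py <<'E'
def gr(back,b=.55,x=76,y=71,z=36,a=.7):
    t=tool(b);return binp(x,y,z,a)+t@np.array([.019-back/1000,0,0]),t
E
python3 - <<'E'
from h import *
for b in (.45,.55,.65):
    print(b,gr(0,b)[0],gr(110,b)[0],rel(*gr(110,b)),rel(*gr(0,b)))
E
```

```text
0.45 [0.69622017 0.01234743 0.10438637] [0.64860213 0.01701457 0.20343555] (array([ 98.2,  71.4, 109.1]), array([ 0.002, -0.181, -0.001])) (array([206.4,  71.2, 128.9]), array([ 0.002, -0.181, -0.001]))
0.55 [0.69787893 0.01218485 0.1052969 ] [0.64065752 0.01779324 0.19907459] (array([100.3,  71.4, 100.3]), array([ 0.002, -0.281, -0.001])) (array([206. ,  71.2, 130.8]), array([ 0.002, -0.281, -0.001]))
0.65 [0.69943894 0.01203195 0.10636927] [0.6331859  0.01852555 0.19393849] (array([103.2,  71.4,  91.7]), array([ 0.001, -0.381, -0.001])) (array([205.4,  71.2, 132.6]), array([ 0.001, -0.381, -0.001]))
```

Call:
{"fn": "move_arm", "kwargs": {
  "steps": [
    [10,18,25,0,-0.05,0,-1],
    [15,18,28,0,-0.05,0,-1],
    [15,18,28,0,-0.06,0,-1],
    [20,17,28,0,-0.06,0,-1],
    [5,0,0,0,-0.06,0,-1],
    [0,0,0,0,0,0,-1]
  ]
}}

```text
clock: 9.15
tool_pos: [0.6425, 0.0174, 0.2453]
tcp_rot: [0.049, 1.023, -0.087]
ft_force: [-0.1, -0.5, 0.4]
opening: 0.0857
```

Run:
```python
from h import *
s=arm.get_state();print(s['clock'],s['q'].round(3),s['tool_pos'],s['ft_force'],s['opening'])
print(rel(*gr(110)),rel(*gr(0)))
c=cam('wrist','w7.png')
cv2.imwrite('pics/w7c.png',cv2.resize(c['image'][280:410,220:420,::-1],None,fx=4,fy=4,interpolation=cv2.INTER_CUBIC))
cam('scene','s7.png')
```

```text
9.15 [-0.091  0.292  1.69  -0.004  0.612 -1.564] [0.64251487 0.01735194 0.24530907] [-0.1280134  -0.54377106  0.36445857] 0.08567395263997447
(array([ 38.5,   0.3, -25.7]), array([ 0.002, -0.003, -0.001])) (array([148.5,   0.2, -25.4]), array([ 0.002, -0.003, -0.001]))
```

View pics/w7.png

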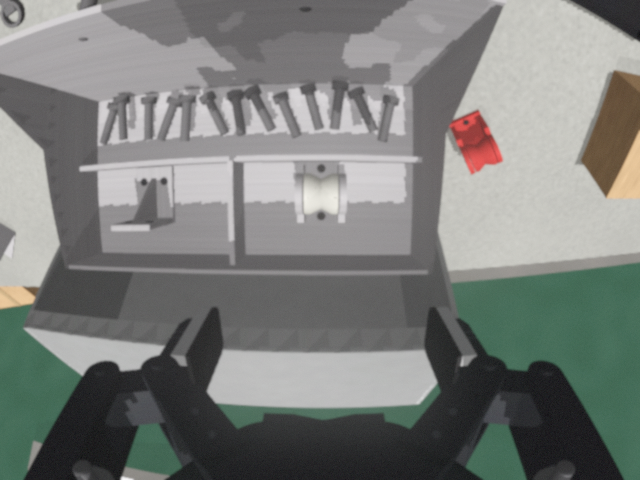

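View pics/w7c.png

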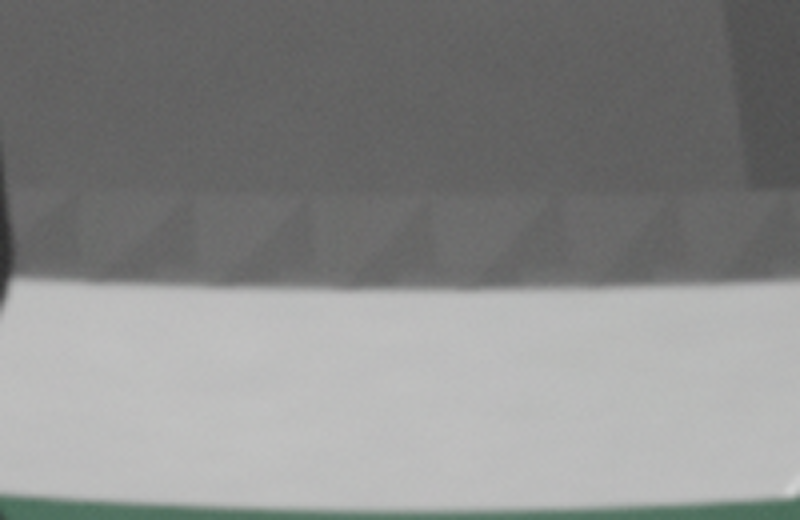

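View pics/s7.png

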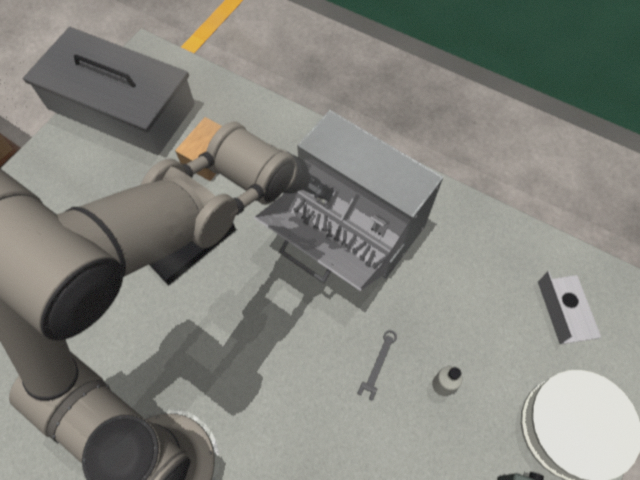

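Run:
```python
from h import *
c=cam('wrist')
cv2.imwrite('pics/w7d.png',cv2.resize(c['image'][150:235,270:370,::-1],None,fx=7,fy=7,interpolation=cv2.INTER_CUBIC))
print([np.round(projf(c,binp(x,y,6,.7)),1) for x,y in ((47,2),(47,144),(125,2),(125,144))])
```

```text
[array([241.8, 156.9]), array([411.5, 157.7]), array([243.4, 248.8]), array([409.1, 249.3])]
```

View pics/w7d.png

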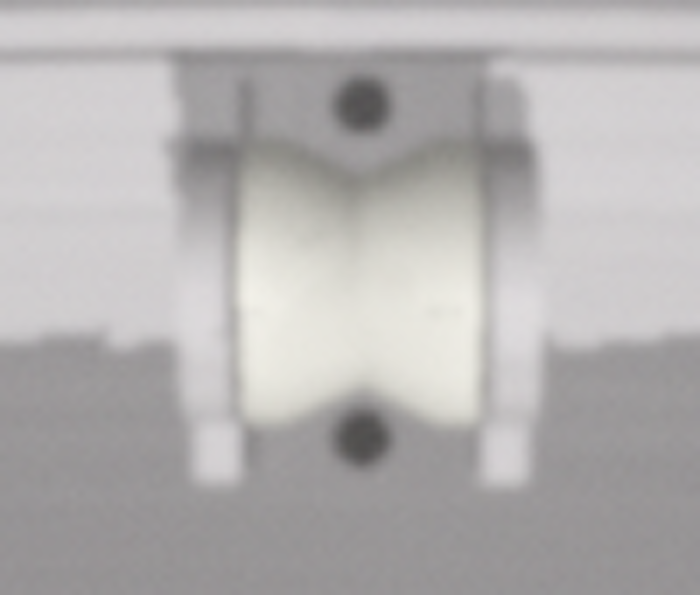

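Run:
```python
from h import *
c=cam('wrist')
f=lambda u,v,z:print(onbin(c,270+u/7,150+v/7,z).round(1))
f(362,105,11);f(362,438,11);f(178,200,55);f(542,200,55);f(192,487,11);f(528,487,11);f(180,57,11);f(360,53,36)
```

```text
[55.5 68.7 11. ]
[94.4 68.8 11. ]
[66.4 50.6 55. ]
[66.3 86.7 55. ]
[100.2  48.9  11. ]
[100.   88.3  11. ]
[49.9 47.6 11. ]
[50.8 68.6 36. ]
```

Run:
```python
from h import *
print(rel(*gr(110,x=75,y=69)),rel(*gr(0,x=75,y=69)))
```

```text
(array([ 40.1,  -1.2, -29.8]), array([ 0.001,  0.002, -0.001])) (array([150.1,  -1.3, -30.1]), array([ 0.001,  0.002, -0.001]))
```

Call:
{"fn": "move_arm", "kwargs": {
  "steps": [
    [5,-1,-15,0,0,0,-1],
    [5,0,-15,0,0,0,-1],
    [30,0,0,0,0,0,-1],
    [30,0,0,0,0,0,-1],
    [20,0,0,0,0,0,-1],
    [0,0,0,0,0,0,-1]
  ]
}}

```text
clock: 10.1
tool_pos: [0.6653, 0.0136, 0.154]
tcp_rot: [0.049, 1.02, -0.088]
ft_force: [0.5, 0.9, 0.8]
opening: 0.0851
```

Run:
```python
from h import *
s=arm.get_state();print(s['clock'],s['q'].round(3),s['tool_pos'],s['ft_force'],s['opening'])
c=cam('wrist','w8.png');print(rel(*gr(0,x=75,y=69)))
cam('scene','s8.png')
```

```text
10.1 [-0.094  0.441  1.753 -0.003  0.398 -1.566] [0.66525317 0.01358672 0.15403177] [0.45542206 0.85758831 0.84679234] 0.08507889872895735
(array([59.7, -0.3,  0.5]), array([ 0.001,  0.001, -0.001]))
```

View pics/w8.png

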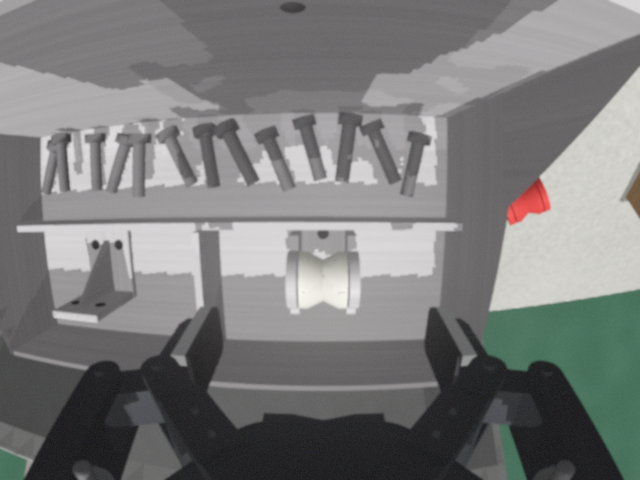

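View pics/s8.png

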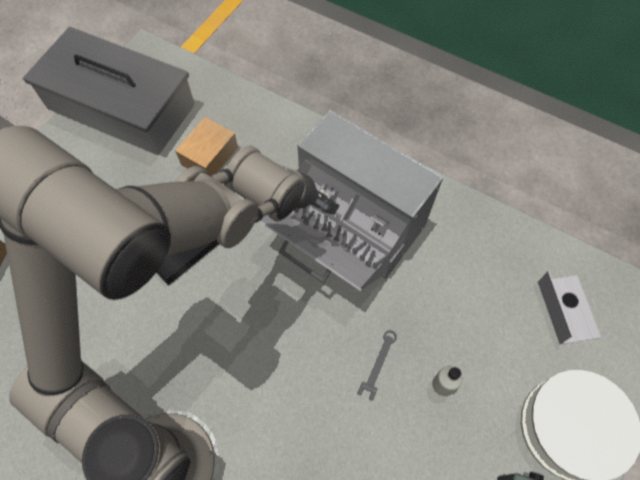

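Call:
{"fn": "move_arm", "kwargs": {
  "steps": [
    [0,0,0,0,0.06,0,-1],
    [0,0,0,0,0.06,0,-1],
    [0,0,0,0,0,0,-1]
  ]
}}

```text
clock: 10.58
tool_pos: [0.6666, 0.0137, 0.1574]
tcp_rot: [0.054, 1.134, -0.085]
ft_force: [0.1, -0.4, 0.6]
opening: 0.0854
```

Run:
```python
from h import *
s=arm.get_state();print(s['clock'],s['q'].round(3),s['tool_pos'],s['ft_force'],s['opening'])
print(rel(*gr(0,b=.43,x=75,y=69)))
```

```text
10.575 [-0.094  0.465  1.641 -0.002  0.599 -1.567] [0.66655833 0.01373894 0.15738279] [ 0.05902887 -0.38191067  0.63640631] 0.08538058133629496
(array([60.8, -0.5,  3.2]), array([ 0.002,  0.006, -0.001]))
```

Call:
{"fn": "move_arm", "kwargs": {
  "steps": [
    [20,-0.5,1.5,0,0,0,-1],
    [20,0,1.5,0,0,0,-1],
    [14,0,0,0,0,0,-1],
    [7,0,0,0,0,0,-1],
    [0,0,0,0,0,0,-1]
  ]
}}

```text
clock: 11.2
tool_pos: [0.6933, 0.0108, 0.1004]
tcp_rot: [0.054, 1.139, -0.085]
ft_force: [-0.3, -0.6, -0.0]
opening: 0.0857
```

Run:
```python
from h import *
s=arm.get_state();print(s['clock'],s['q'].round(3),s['tool_pos'],s['ft_force'],s['opening'])
c=cam('wrist','w9.png');print(rel(*gr(0,b=.43,x=75,y=69)))
```

```text
11.2 [-9.500e-02  5.820e-01  1.617e+00 -1.000e-03  5.120e-01 -1.569e+00] [0.69327092 0.01075186 0.1003614 ] [-0.33671381 -0.602881   -0.03878076] 0.08568572811700757
(array([-1.7, -0.1,  2.4]), array([ 0.002,  0.002, -0.001]))
```

View pics/w9.png

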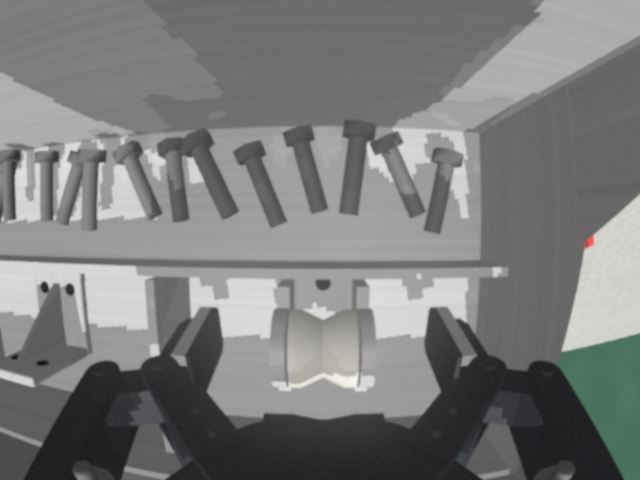

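Call:
{"fn": "move_arm", "kwargs": {
  "steps": [
    [0,0,0,0,0,0,1],
    [0,0,0,0,0,0,1],
    [0,0,0,0,0,0,1],
    [0,0,0,0,0,0,1],
    [0,0,0,0,0,0,1]
  ]
}}

```text
clock: 11.88
tool_pos: [0.6936, 0.0107, 0.1018]
tcp_rot: [0.054, 1.137, -0.085]
ft_force: [-3.9, 0.3, 6.7]
opening: 0.0353
```

Run:
```python
from h import *
s=arm.get_state();print(s['clock'],s['q'].round(3),s['tool_pos'],s['ft_force'],s['opening'])
c=cam('wrist','w10.png')
```

```text
11.875 [-9.500e-02  5.800e-01  1.616e+00 -1.000e-03  5.130e-01 -1.569e+00] [0.69359029 0.01073777 0.10177263] [-3.94262565  0.31416851  6.71091861] 0.03534704947662084
```

View pics/w10.png

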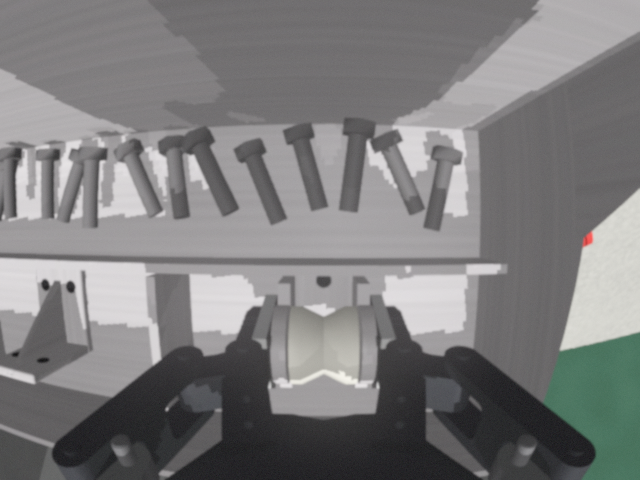

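Call:
{"fn": "move_arm", "kwargs": {
  "steps": [
    [-5,0,-1.5,0,0,0,1],
    [-10,0,-3,0,0,0,1],
    [-15,0,-4,0,0,0,1],
    [-20,0,-5,0,0,0,1],
    [-20,0,-5,0,0,0,1],
    [-20,0,-5,0,0,0,1]
  ]
}}

```text
clock: 12.68
tool_pos: [0.6325, 0.0167, 0.1729]
tcp_rot: [0.054, 1.141, -0.085]
ft_force: [0.4, 0.2, -2.1]
opening: 0.0352
```

Run:
```python
from h import *
s=arm.get_state();print(s['clock'],s['q'].round(3),s['tool_pos'],s['ft_force'],s['opening'])
c=cam('wrist','w11.png')
```

```text
12.675 [-9.400e-02  3.940e-01  1.708e+00 -1.000e-03  6.110e-01 -1.569e+00] [0.63254733 0.01667106 0.17287326] [ 0.37548115  0.19477716 -2.09303723] 0.03518702486106017
```

View pics/w11.png

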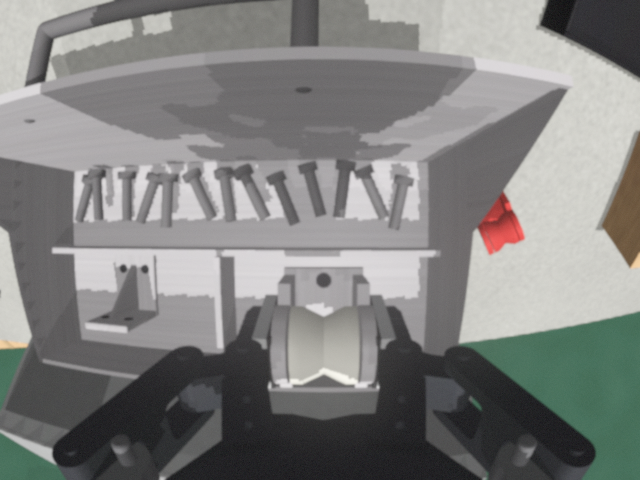

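Run:
```python
from h import *
TG=np.array([0.6936,0.0107,0.1018]);B=bink(.7);loc=B.T@(TG-binp(75,69,6,.7));print('tcp in roller',loc*1000)
Rb=B.T@Ro.from_rotvec([.054,1.137,-.085]).as_matrix()
W=RC@Rb  # tool R at upright
def place(h): return np.array([.458,.297,.004+h])+RC@loc, W
np.savez('pl.npz',loc=loc,W=W)
s=arm.get_state();print(s['tool_pos']);R=Ro.from_rotvec(s['tcp_rot']).as_matrix();print('world z in tool',R.T@[0,0,1.])
print(place(.1),rel(*place(.1)))
```

```text
tcp in roller [-7.23840838  0.10484024 11.18888469]
[0.63230991 0.01686168 0.17513823]
world z in tool [-9.08462282e-01 -9.70061538e-05  4.17966833e-01]
(array([0.45080634, 0.29781041, 0.11518888]), array([[-0.26259837,  0.09558081,  0.96015957],
       [ 0.02646524,  0.99542084, -0.09185286],
       [-0.96454222,  0.00129044, -0.26392546]])) (array([ -32.3,  262.4, -213.5]), array([0.   , 0.698, 0.001]))
```

Call:
{"fn": "move_arm", "kwargs": {
  "steps": [
    [-27,0,13,0,0,0,1],
    [-27,0,13,0,0,0,1],
    [-27,0,13,0,0,0,1],
    [0,30,-20,0,0,0,1],
    [0,40,-25,0,0.05,0,1],
    [0,45,-25,0,0.1,0,1],
    [0,45,-25,0,0.1,0,1],
    [0,45,-25,0,0.1,0,1]
  ]
}}

```text
clock: 13.72
tool_pos: [0.5419, 0.2323, 0.2226]
tcp_rot: [0.07, 1.493, -0.078]
ft_force: [1.2, -0.5, -1.9]
opening: 0.0355
```

Call:
{"fn": "move_arm", "kwargs": {
  "steps": [
    [0,40,-20,0,0.1,0,1],
    [0,17,-10,0,0.1,0,1],
    [0,0,0,0,0.1,0,1],
    [0,0,0,0,0.048,0,1],
    [0,0,0,0,0,0,1]
  ]
}}

```text
clock: 14.35
tool_pos: [0.5193, 0.2902, 0.2205]
tcp_rot: [0.088, 1.837, -0.069]
ft_force: [0.5, 0.0, -2.7]
opening: 0.035
```

```bash
cat >> h.py <<'E'
import os
if os.path.exists('pl.npz'):
    _z=np.load('pl.npz')
    def place(h,xy=(.458,.297)): return np.array([xy[0],xy[1],.004+h])+RC@_z['loc'], _z['W']
E
python3 - <<'E'
from h import *
s=arm.get_state();print(s['clock'],s['q'].round(3),s['tool_pos'],s['ft_force'],s['opening'])
c=cam('wrist','w12.png');cam('scene','s12.png')
print(rel(*place(.02)))
R=Ro.from_rotvec(s['tcp_rot']).as_matrix();print('world z in tool',R.T@[0,0,1.])
E
```

```text
14.35 [ 0.324  0.622  1.123  0.107  1.642 -1.156] [0.51926292 0.29024866 0.22046714] [ 0.46757003  0.01434874 -2.66949102] 0.035016116472443896
(array([197.7,   0.9, -17.1]), array([-0.001,  0.001,  0.002]))
world z in tool [-0.96429734 -0.00131302 -0.26481866]
```

View pics/w12.png

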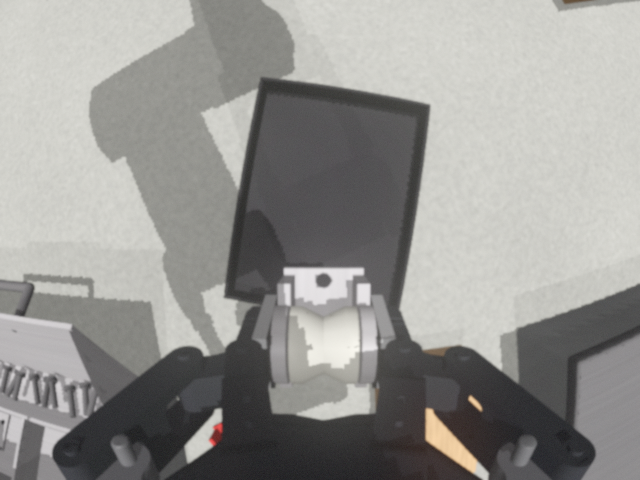

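View pics/s12.png

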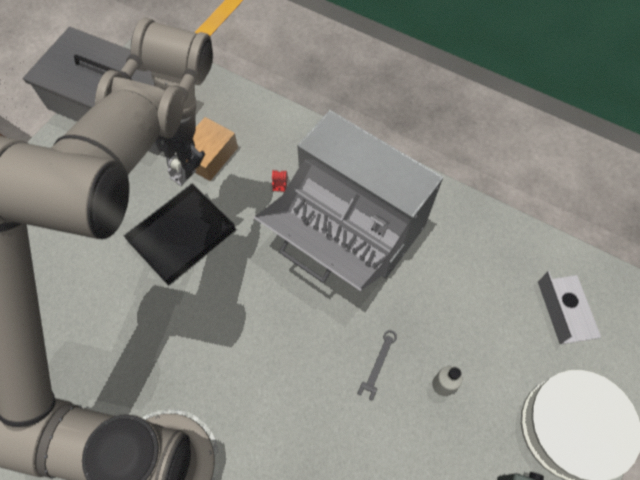

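Run:
```python
from h import *
k=cam('scene')
P=np.array([onz(k,u,v,.035) for u,v in [(192,184),(236,229),(169,284),(125,237)]]);print(P.round(3),P.mean(0))
c=cam('wrist');print([onz(c,u,v,.035,True).round(3) for u,v in [(262,78),(430,104),(226,297)]])
```

```text
[[0.582 0.35  0.035]
 [0.532 0.177 0.035]
 [0.329 0.23  0.035]
 [0.372 0.401 0.035]] [0.4536668  0.28970524 0.035     ]
[array([0.333, 0.247, 0.035]), array([0.373, 0.409, 0.035]), array([0.543, 0.193, 0.035])]
```

Call:
{"fn": "move_arm", "kwargs": {
  "steps": [
    [30,0,-6,0,0,0,1],
    [40,0,-6,0,0,0,1],
    [40,0,-5,0,0,0,1],
    [40,0,0,0,0,0,1],
    [30,0,0,0,0,0,1],
    [10,0,0,0,0,0,1],
    [0,0,0,0,0,0,1]
  ]
}}

```text
clock: 15.42
tool_pos: [0.4534, 0.2971, 0.0433]
tcp_rot: [0.088, 1.835, -0.067]
ft_force: [0.4, 0.1, -2.5]
opening: 0.035
```

Run:
```python
from h import *
s=arm.get_state();print(s['clock'],s['q'].round(3),s['tool_pos'],s['ft_force'],s['opening'])
c=cam('wrist','w13.png')
k=cam('top');cv2.imwrite('pics/t13.png',cv2.resize(k['image'][200:350,120:280,::-1],None,fx=4,fy=4,interpolation=cv2.INTER_CUBIC))
k=cam('scene');cv2.imwrite('pics/s13.png',cv2.resize(k['image'][130:300,80:280,::-1],None,fx=3.5,fy=3.5,interpolation=cv2.INTER_CUBIC))
print(rel(*place(.0)))
```

```text
15.425 [ 0.37   0.702  1.508  0.128  1.173 -1.17 ] [0.45342629 0.29713304 0.04333383] [ 0.40211731  0.07072708 -2.47845435] 0.03499377919553361
(array([29. ,  0.1,  4. ]), array([-0.   ,  0.004, -0.   ]))
```

View pics/w13.png

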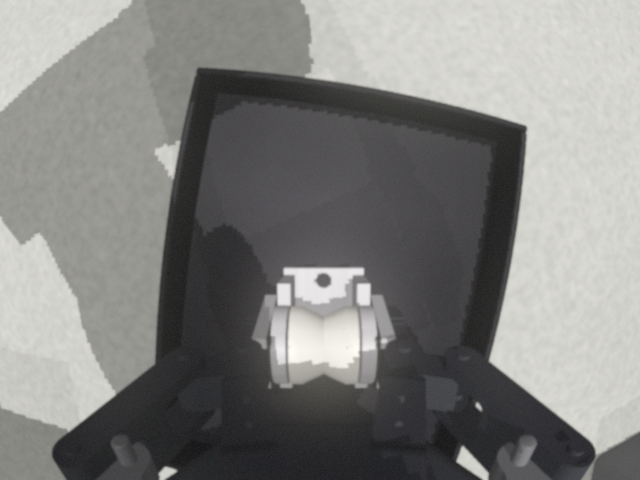

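View pics/s13.png

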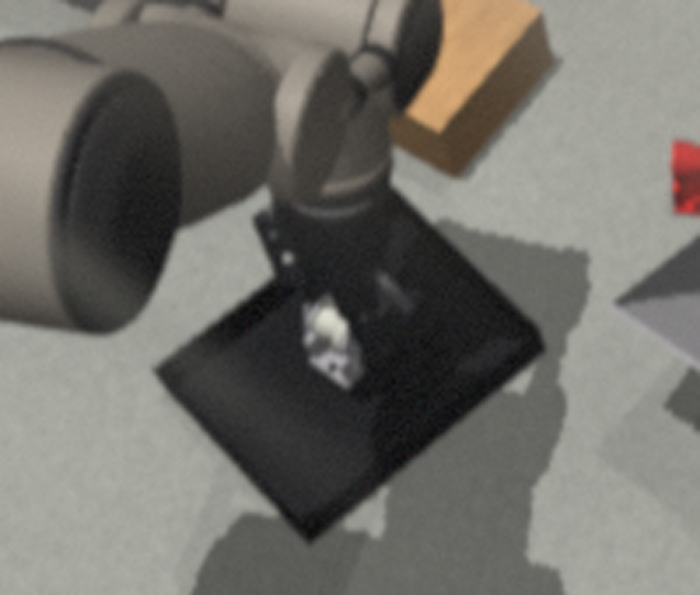

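Run:
```python
from h import *
c=cam('wrist');s=arm.get_state();R=Ro.from_rotvec(s['tcp_rot']).as_matrix()
loc=_z['loc'] if 0 else np.load('pl.npz')['loc']
for dp in (-.1,-.05,0,.05,.1):
    M=RC@Ro.from_euler('y',dp).as_matrix();
    # rotate about grasp point
    g=np.array([-.0,0,.03]);O=s['tool_pos']-RC@loc
    f=lambda p:np.round(projf(c,O+RC@g+M@(np.array(p)/1000-g)),1)
    print(dp,f((-25,18,5)),f((-25,-18,5)),f((-25,0,0)),'ear base front',f((-22,18,29)))
cv2.imwrite('pics/w13c.png',cv2.resize(c['image'][250:400,240:410,::-1],None,fx=4.5,fy=4,interpolation=cv2.INTER_CUBIC))
```

```text
-0.1 [363.7 274.7] [284.6 274.5] [324.1 274.2] ear base front [370.3 285.2]
-0.05 [364.  272.2] [284.3 271.9] [324.1 271.2] ear base front [370.7 285.4]
0 [364.3 269.7] [284.  269.5] [324.2 268.3] ear base front [371.  285.7]
0.05 [364.7 267.4] [283.7 267.1] [324.2 265.4] ear base front [371.4 286.1]
0.1 [365.1 265.2] [283.3 264.9] [324.2 262.7] ear base front [371.7 286.7]
```

View pics/w13c.png

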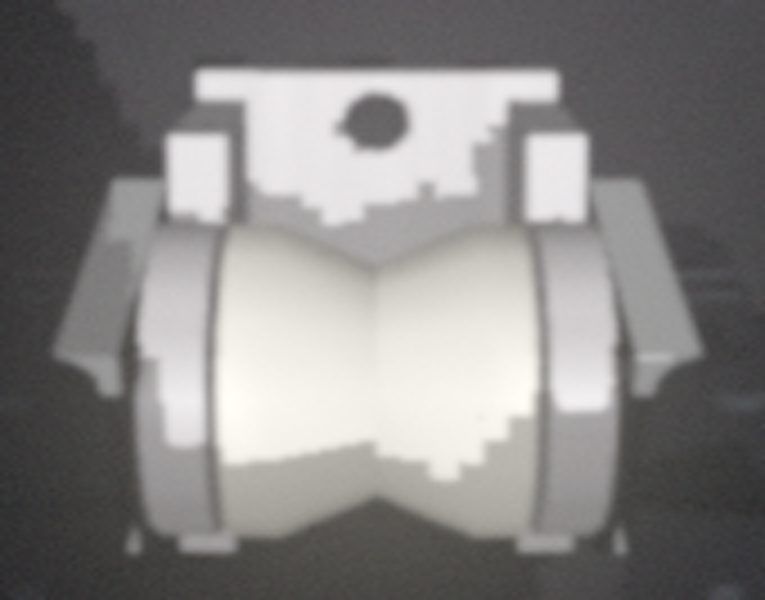

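Call:
{"fn": "move_arm", "kwargs": {
  "steps": [
    [12,0,3,0,0,0,1],
    [8,0,2,0,0,0,1],
    [3,0,0.8,0,0,0,1],
    [2,0,0.5,0,0,0,1],
    [0,0,0,0,0,0,1]
  ]
}}

```text
clock: 16.25
tool_pos: [0.4529, 0.2971, 0.0172]
tcp_rot: [0.088, 1.835, -0.067]
ft_force: [0.5, 0.4, -1.7]
opening: 0.0355
```

Call:
{"fn": "move_arm", "kwargs": {
  "steps": [
    [1,0,0.3,0,0,0,1],
    [1,0,0.3,0,0,0,1],
    [0,0,0,0,0,0,1]
  ]
}}

```text
clock: 16.62
tool_pos: [0.4531, 0.2971, 0.017]
tcp_rot: [0.088, 1.835, -0.067]
ft_force: [-2.7, -1.5, 12.8]
opening: 0.0355
```

Call:
{"fn": "move_arm", "kwargs": {
  "steps": [
    [-0.5,0,-0.1,0,0,0,1],
    [0,0,0,0,0,0,0.2],
    [0,0,0,0,0,0,-0.3],
    [0,0,0,0,0,0,-1],
    [0,0,0,0,0,0,-1],
    [0,0,0,0,0,0,-1]
  ]
}}

```text
clock: 17.38
tool_pos: [0.4528, 0.297, 0.0154]
tcp_rot: [0.088, 1.835, -0.067]
ft_force: [-0.2, 0.1, -0.1]
opening: 0.0854
```

Run:
```python
from h import *
s=arm.get_state();print(s['clock'],s['q'].round(3),s['tool_pos'],s['ft_force'],s['opening'])
c=cam('wrist','w14.png')
```

```text
17.375 [ 0.37   0.74   1.525  0.131  1.118 -1.177] [0.4528481  0.29704684 0.01542747] [-0.16432091  0.1083948  -0.05945255] 0.08537768885175129
```

View pics/w14.png

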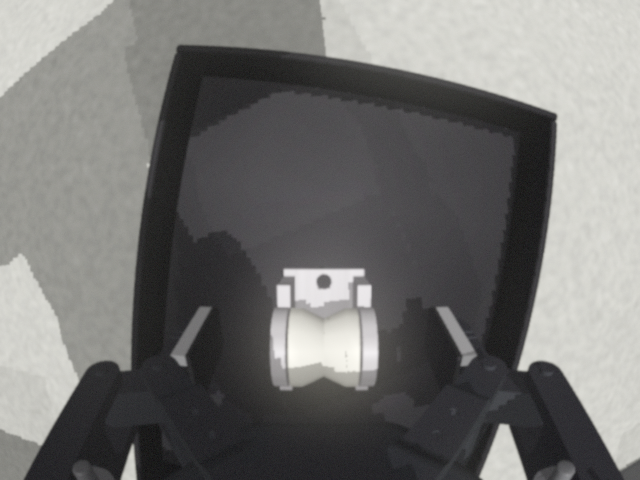

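Call:
{"fn": "move_arm", "kwargs": {
  "steps": [
    [-15,0,0,0,0,0,-1],
    [-30,0,0,0,0,0,-1],
    [-40,0,0,0,0,0,-1],
    [-50,0,0,0,0,0,-1],
    [-50,0,0,0,-0.1,0,1],
    [0,0,0,0,-0.16,0,1],
    [0,0,0,0,-0.16,0,1],
    [0,0,0,0,0,0,1]
  ]
}}

```text
clock: 18.42
tool_pos: [0.4991, 0.2927, 0.1954]
tcp_rot: [0.066, 1.416, -0.078]
ft_force: [0.7, -1.0, -0.1]
opening: 0.0123
```

```bash
cat >> h.py <<'E'
def push(a,gap=0,b=.15,depth=14):
    t=tool(b);return binp(-64,0,150,a)+t@np.array([depth/1000,0,-(.016+gap/1000)]),t
E
python3 - <<'E'
from h import *
s=arm.get_state();print(s['clock'],s['q'].round(3),s['tool_pos'],s['ft_force'],s['opening'])
c=cam('wrist','w15.png')
print(rel(*push(.7,40)),push(.7,40)[0])
k=cam('scene','s15.png');cv2.imwrite('pics/s15c.png',cv2.resize(k['image'][130:300,80:280,::-1],None,fx=3.5,fy=3.5,interpolation=cv2.INTER_CUBIC))
E
```

```text
18.425 [ 0.44   0.404  1.544 -0.09   1.062 -0.998] [0.49914603 0.29265772 0.19538526] [ 0.73827607 -0.98594425 -0.09927427] 0.012314701804496127
(array([  94.7, -330.9,  -35.9]), array([ 0.003,  0.003, -0.001])) [ 0.44838674 -0.03470212  0.09628507]
```

View pics/w15.png

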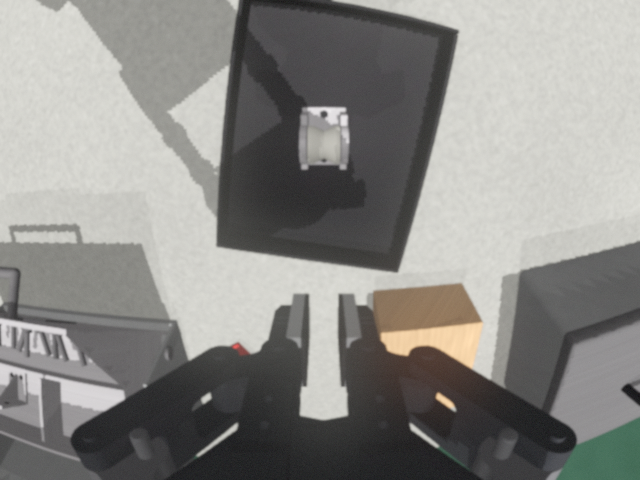

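View pics/s15c.png

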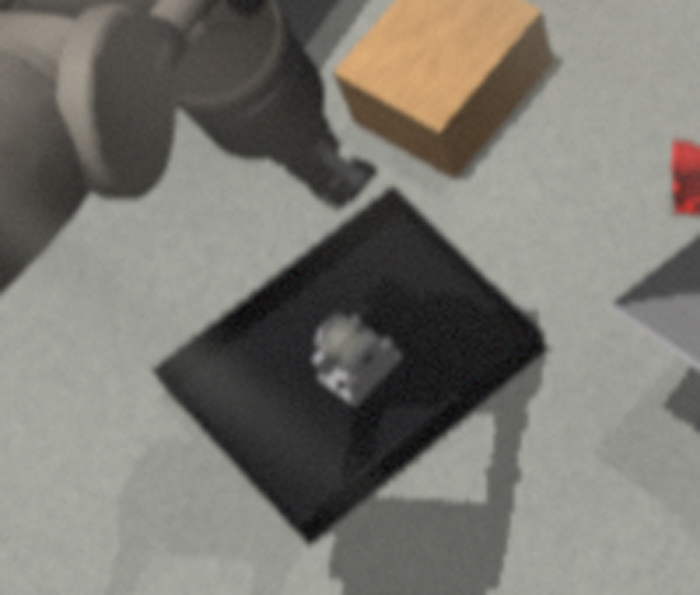

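Call:
{"fn": "move_arm", "kwargs": {
  "steps": [
    [0,-30,-20,0,0,0,1],
    [0,-50,-20,0,0,0,1],
    [0,-55,0,0,0,0,1],
    [0,-55,0,0,0,0,1],
    [0,-55,0,0,0,0,1],
    [0,-50,0,0,0,0,1],
    [0,-36,0,0,0,0,1],
    [0,0,0,0,0,0,1]
  ]
}}

```text
clock: 19.52
tool_pos: [0.4315, -0.0363, 0.1884]
tcp_rot: [0.072, 1.416, -0.083]
ft_force: [-0.1, 0.7, 0.4]
opening: 0.0001
```

Call:
{"fn": "move_arm", "kwargs": {
  "steps": [
    [25,0,0,0,0,0,1],
    [30,0,0,0,0,0,1],
    [30,0,0,0,0,0,1],
    [10,0,0,0,0,0,1],
    [0,0,0,0,0,0,1]
  ]
}}

```text
clock: 20.15
tool_pos: [0.4452, -0.0346, 0.0939]
tcp_rot: [0.068, 1.417, -0.079]
ft_force: [-1.1, -0.1, 0.0]
opening: -0.0
```

Run:
```python
from h import *
s=arm.get_state();print(s['clock'],s['q'].round(3),s['tool_pos'],s['ft_force'],s['opening'])
c=cam('wrist','w16.png')
print(rel(*push(.7,0)))
A=np.linspace(.7,0,17);p,t=push(A[0])
for a in A[1:]:
    q,u=push(a);print(round(a,2),(t.T@(q-p)*1000).round(1));p=q
```

```text
20.15 [-0.268  0.312  2.042  0.045  0.637 -1.777] [ 0.4452067  -0.03457054  0.09390354] [-1.13776267 -0.12079812  0.02525867] -1.5033984072043282e-06
(array([-1.1,  0.2, 43.2]), array([ 0.002,  0.004, -0.   ]))
0.66 [-5.7  0.   4.3]
0.61 [-5.5 -0.   4.5]
0.57 [-5.3  0.   4.7]
0.52 [-5.1  0.   5. ]
0.48 [-4.9 -0.   5.2]
0.44 [-4.7  0.   5.4]
0.39 [-4.4  0.   5.6]
0.35 [-4.2 -0.   5.8]
0.31 [-3.9 -0.   6. ]
0.26 [-3.7  0.   6.1]
0.22 [-3.4 -0.   6.3]
0.18 [-3.1  0.   6.4]
0.13 [-2.8  0.   6.6]
0.09 [-2.5  0.   6.7]
0.04 [-2.2 -0.   6.8]
0.0 [-1.9  0.   6.9]
```

View pics/w16.png

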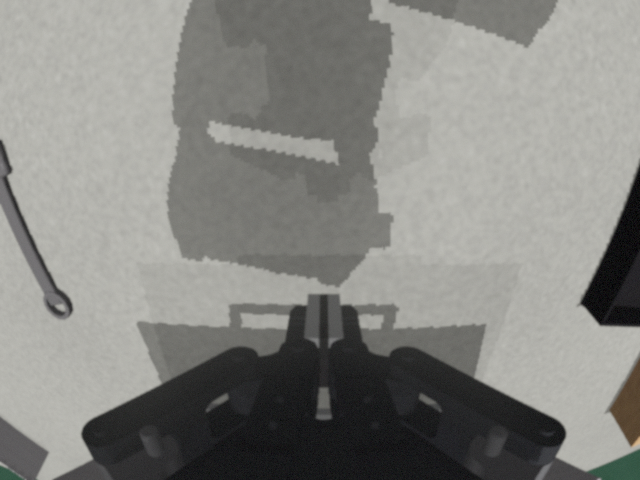

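Call:
{"fn": "move_arm", "kwargs": {
  "steps": [
    [0,0,15,0,0,0,1],
    [0,0,15,0,0,0,1],
    [0,0,9,0,0,0,1],
    [0,0,4,0,0,0,1],
    [-5.5,0,4.5,0,0,0,1],
    [-5.5,0,4.5,0,0,0,1],
    [-5,0,5,0,0,0,1],
    [-5,0,5,0,0,0,1]
  ]
}}

```text
clock: 21.2
tool_pos: [0.4996, -0.0398, 0.1238]
tcp_rot: [0.068, 1.423, -0.078]
ft_force: [-11.0, -1.1, 3.6]
opening: -0.0003
```

Run:
```python
from h import *
s=arm.get_state();print(s['clock'],s['q'].round(3),s['tool_pos'],s['ft_force'])
c=cam('wrist','w17.png');cam('scene','s17.png')
for a in (.4,.5,.6):print(a,rel(*push(a)))
```

```text
21.2 [-0.247  0.349  1.865  0.032  0.783 -1.743] [ 0.49962615 -0.03978859  0.12379385] [-10.98066313  -1.06799065   3.63602962]
0.4 (array([-15.2,   0. ,  18.4]), array([ 0.002, -0.002, -0.001]))
0.5 (array([-4.6,  0.1,  6. ]), array([ 0.002, -0.002, -0.001]))
0.6 (array([ 7.2,  0.1, -5.3]), array([ 0.002, -0.002, -0.001]))
```

View pics/w17.png

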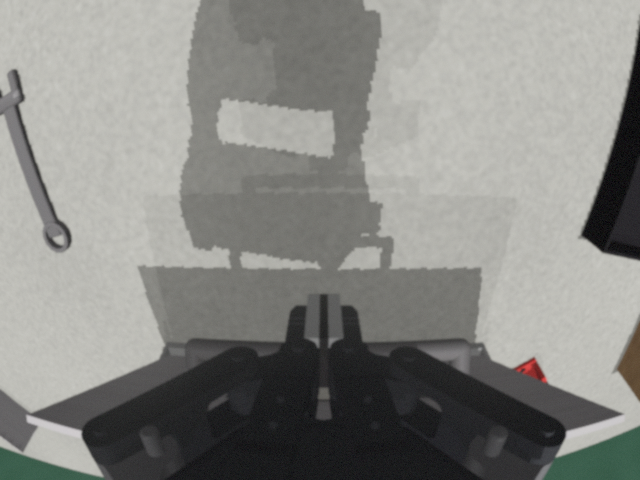

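View pics/s17.png

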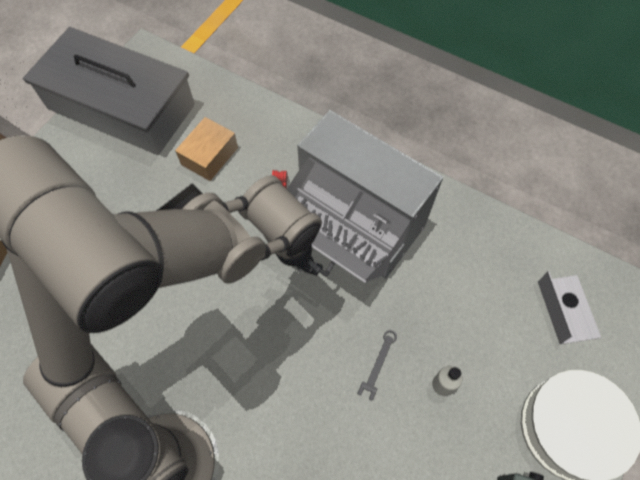

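Bin is at about 0.55 and following, with 11 N at the handle. Continue.

Call:
{"fn": "move_arm", "kwargs": {
  "steps": [
    [-5,0,5,0,0,0,1],
    [-5,0,5.5,0,0,0,1],
    [-4.5,0,5.5,0,0,0,1],
    [-4.5,0,6,0,0,0,1],
    [-4,0,6,0,0,0,1],
    [-4,0,6,0,0,0,1],
    [-3.5,0,6,0,0,0,1],
    [-3.5,0,6,0,0,0,1]
  ]
}}

```text
clock: 22.3
tool_pos: [0.5431, -0.0442, 0.1655]
tcp_rot: [0.068, 1.415, -0.079]
ft_force: [-2.4, 0.4, 1.5]
opening: -0.0
```

Run:
```python
from h import *
s=arm.get_state();print(s['clock'],s['q'].round(3),s['tool_pos'],s['ft_force'])
c=cam('wrist','w18.png')
for a in (0,.1,.2):print(a,rel(*push(a)))
```

```text
22.3 [-0.234  0.361  1.705  0.026  0.923 -1.723] [ 0.5430603  -0.04415333  0.16554312] [-2.40885399  0.40188209  1.50681931]
0 (array([-8.6,  0.3, 26.4]), array([0.002, 0.007, 0.   ]))
0.1 (array([-3.8,  0.3, 10.8]), array([0.002, 0.007, 0.   ]))
0.2 (array([ 2.5,  0.3, -4.2]), array([0.002, 0.007, 0.   ]))
```

View pics/w18.png

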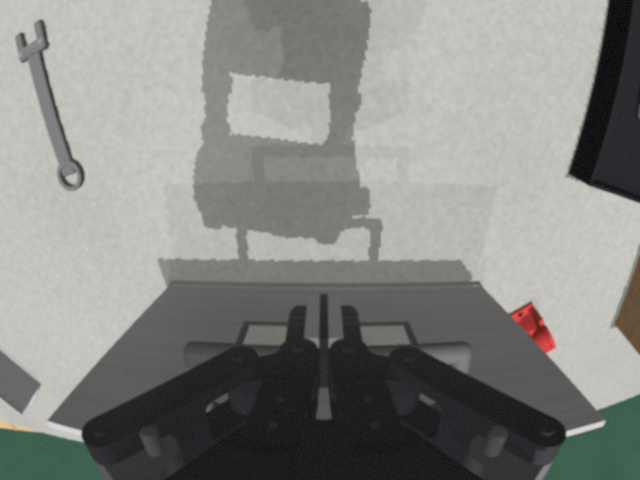

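Call:
{"fn": "move_arm", "kwargs": {
  "steps": [
    [-2.5,0,6,0,0,0,1],
    [-2.5,0,6,0,0,0,1],
    [-2,0,5,0,0,0,1],
    [-1.5,0,4,0,0,0,1],
    [0,0,3,0,0,0,1],
    [0,0,2,0,0,0,1],
    [0,0,0,0,0,0,1],
    [0,0,0,0,0,0,1]
  ]
}}

```text
clock: 23.35
tool_pos: [0.5668, -0.0464, 0.1773]
tcp_rot: [0.068, 1.416, -0.079]
ft_force: [-0.7, 0.6, 0.5]
opening: 0.0
```

Run:
```python
from h import *
s=arm.get_state();print(s['clock'],s['q'].round(3),s['tool_pos'],s['ft_force'])
print(rel(*push(0)))
```

```text
23.35 [-0.228  0.388  1.624  0.024  0.977 -1.715] [ 0.56679676 -0.04641479  0.17728403] [-0.68512625  0.57268725  0.50839313]
(array([-1.1,  0.1,  2.3]), array([ 0.002,  0.004, -0.   ]))
```

Call:
{"fn": "move_arm", "kwargs": {
  "steps": [
    [-1,0,2,0,0,0,1],
    [0,0,1,0,0,0,1],
    [0,0,1,0,0,0,1],
    [0,0,0,0,0,0,1]
  ]
}}

```text
clock: 23.85
tool_pos: [0.5707, -0.0468, 0.179]
tcp_rot: [0.068, 1.416, -0.079]
ft_force: [0.1, -0.3, -0.0]
opening: 0.0001
```

Run:
```python
from h import *
print(arm.get_state()['ft_force'])
k=cam('scene');cv2.imwrite('pics/s19.png',cv2.resize(k['image'][100:290,260:450,::-1],None,fx=3.1,fy=3.1,interpolation=cv2.INTER_CUBIC))
```

```text
[ 0.07659327 -0.25538448 -0.04884971]
```

View pics/s19.png

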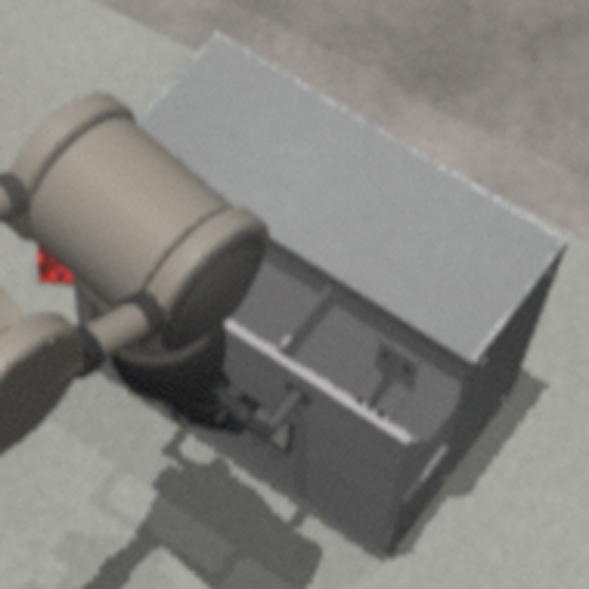

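Call:
{"fn": "move_arm", "kwargs": {
  "steps": [
    [0,0,1.5,0,0,0,1],
    [0,0,1.5,0,0,0,1],
    [0,0,1,0,0,0,1],
    [0,0,0,0,0,0,1]
  ]
}}

```text
clock: 24.4
tool_pos: [0.5718, -0.0469, 0.179]
tcp_rot: [0.068, 1.422, -0.079]
ft_force: [-11.6, 0.3, 6.1]
opening: -0.0001
```

Call:
{"fn": "move_arm", "kwargs": {
  "steps": [
    [0,0,-5,0,0,0,1],
    [0,0,-30,0,0,0,1],
    [0,0,-40,0,0,0,1],
    [-40,0,-20,0,0,0,1],
    [-40,-40,0,0,0,0,1],
    [0,-60,0,0,0,0,1],
    [0,-60,0,0,0,0,1],
    [0,-60,0,0,0,0,1]
  ]
}}

```text
clock: 25.4
tool_pos: [0.4478, -0.2581, 0.2446]
tcp_rot: [0.067, 1.414, -0.08]
ft_force: [0.3, -0.7, 0.1]
opening: -0.0001
```

Run:
```python
from h import *
s=arm.get_state();print(s['clock'],s['tool_pos'],s['ft_force'])
k=cam('scene','s20.png');cv2.imwrite('pics/s20c.png',cv2.resize(k['image'][100:300,100:450,::-1],None,fx=2.2,fy=2.2,interpolation=cv2.INTER_CUBIC))
t=cam('top','t20.png')
```

```text
25.4 [ 0.4478333  -0.25805535  0.24464571] [ 0.27870142 -0.73844684  0.11110738]
```

View pics/s20c.png

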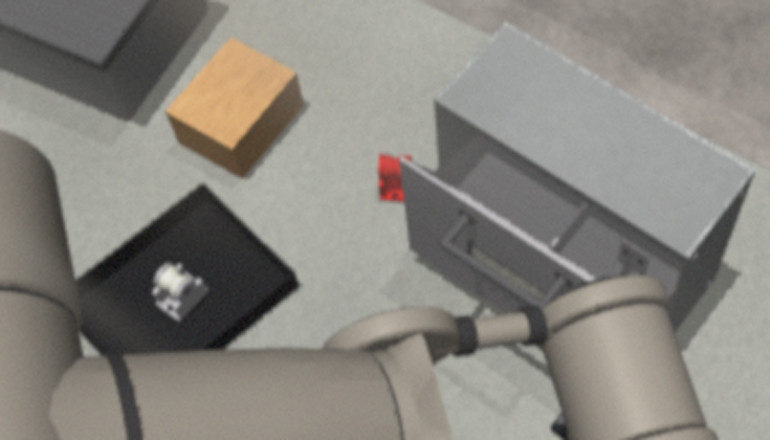

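View pics/t20.png

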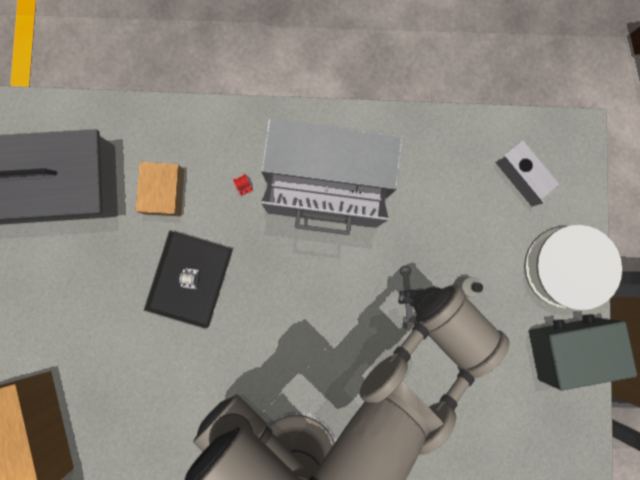

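Top view: the bin looks as it did at the start (front-wall corners about (263,205) and (387,221)). The roller stands in the tray at (188,279). Tray, carton, wrench and red decoy are where they were.

```bash
python3 -c "
from plant import arm
print(arm.job_done())"
```

```text
the job is handed in; nothing more can be done
None
```

The job is done and handed in at about 25.5 s. I tipped the bin onto its stop by the handle and took the roller out of the left back compartment. I lowered it upright into the middle of the tray until it touched, released it, and pushed the bin back shut.

**Last checks**
- **Bin:** it looks the same as at the start in both the scene and top views. It gave firm resistance (about 12 N) when I pressed the handle lightly at the end.
- **Roller:** it stands on its base plate in the tray. Contact force when setting it down was about 13 N.
- **Other items:** the angle is still in the right compartment, though it seems to have slid slightly there as the bin tipped. The tray, carton, red look-alike, oiler and wrench look unmoved in the images. The arm hid part of the wrench and the oiler in the last top view.
- **Arm:** clear of everything at hand-in, with wrist force near zero.

No check failed. The roller stands upright to within about 0.05 rad by the wrist camera.

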